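# Fit the hatch cover of the bench machine from the parts drawer

## Robot

A 6-joint arm with a two-finger parallel gripper is mounted at the origin on the work surface. World frame = base frame: x ahead of the robot, y to its left, z up, the work surface at z = 0. Lengths are in m, angles in rad, forces in N, time in s.
With the tool pointing down it reaches from about 0.375 to 0.9 m from the base axis. Payload 3.1 kg.
Tool frame: the origin (TCP) lies between the finger pads; the fingertips stand 11 mm ahead of it and the grasp point (between the pads) lies 8 mm behind it; z points along the fingers, y is the direction in which the jaws open and shut (so a half turn about z gives the same grasp; the last joint's range is limited). The gripper opens to 85 mm and grips with 20 to 120 N. Pads are 22 mm wide; open, the fingers measure 114 mm over their backs; the gripper's body (76 mm by 85 mm) begins 54 mm behind the grasp point. The pads swing forward as they close: fully open they stand 13 mm farther back than shut.
Start: joints at [0.924, 0.527, 1.433, -0, 1.181, -0.178], TCP at [0.282, 0.558, 0.242] pointing down, gripper open.
Joint ranges: [-3.08, 3.08], [-0.75, 2.2], [0.22, 2.44], [-1.43, 4.57], [0, 2.65], [-2.85, 2.85]. Speed limits (rad/s): [2.79, 2.79, 3.14, 3.14, 3.14, 3.14].

## Interface

Orientations are given as a unit quaternion [x, y, z, w].
In Python, from station import manip gives the robot as it stands.
- The arm moves only by the tool move_arm, never from a script. Its argument "deltas" is a list of rows, each a list of 5 numbers: the shift along the tool's x, y, z in units of 40 cm (1.0 is 40 cm), then the turn about the tool's z in units of 0.5 rad (1.0 is 0.5 rad), then the opening in per cent of the stroke, from 0 (shut) to 100 (fully open). In form: [[x, y, z, twist, grip], ...]. A call has exactly 8 rows; each row is the pose to reach, as a shift and turn from the pose commanded when the call began, along the tool's axes at that moment; what a row does not reach only later rows make up. A row lasts 1/12 s, in which the tool goes at most 41.7 mm and 7.16 degrees, less where a joint would pass 70% of its speed; a pose out of reach is approached as far as the arm can. A call with a number of a shift or a turn outside -1 to 1 is refused whole. A call with a gripper value outside its range is refused whole. The fingers move at their own pace and stop on an object; "force" is the grip in N (left out, the last holds). Time passes only in rows, so rows that repeat a pose let the fingers close, or fill a call up. It gives the time, the measured TCP pose, the force and the opening at its end, in the units of the state.
- manip.sense(): the state, without advancing time (a new reading comes with each control period).
- manip.snapshot(name): name is "side" or "top"; returns (picture, depth): 480x640x3 uint8, red, green, blue; 480x640 float32, m along the optical axis (not along the pixel's ray), 0 where there is no reading.
- manip.get_calibration(name): a dict with "vfov" (degrees; the focal length in pixels is half the picture's height over the tangent of half this angle, whatever the lens; pixels are square), "cx", "cy" (the principal point, pixels), "pose" (4x4, takes a point from camera to world coordinates). Camera axes: x right, y down, z forward; pixel columns grow to the right and rows downward; lengths in m; the calibration is good to about 2 mm. A picture is of the moment at which its call begins. get_calibration takes no time and is no camera call.
- manip.sign_off(): hands the job in, once; it reports no verdict.
The state is a dict: "t": time; "q": joint angles; "qd": joint speeds; "tau": joint torques, N m; "tcp_pos": TCP position; "tool_rot": TCP orientation; "force": force on the tool from outside, world axes, zero at the start; "ft_torque": the same for the moment, N m; "finger_gap": opening from 0.0 (shut) to 1.0 (fully open).
Only numpy, scipy, OpenCV 4.12 (cv2) and the standard library are available. Lean on these libraries where they do the work, as an engineer would, in place of code of your own. Each camera call takes 0.05 s, during which the arm holds its last target.

## Task

The loose cover for the sloping service hatch of the bench machine is kept in the top drawer of the small wooden cabinet. Pull that drawer all the way out to its stop, take the cover out, hook its lower lip under the ledge at the hatch's lower edge, then swing its top edge down until the cover lies shut and flush in its frame, and let go. Leave the thread cone, jar, tin and bobbin standing where they are; the drawer may stay open.

Things in the scene. Friction and masses are not known exactly. Their poses are not given: they have to be found in the camera images.
- cabinet: Light wooden parts cabinet fixed to the bench, 240 deep (x) x 230 wide (y) x 150 mm high, two drawers in its front, which faces its own -x. Origin: middle of its underside.
- cabinet_drawer0 (a joint): Top drawer. Value in m: 0 = shut, 0.166 = at its stop. It slides out along the cabinet's own -x against about 1 N of friction and stays where it is left.
- drawer_floor (a point): Centre of the top drawer's inner floor, moving with it; axes as the cabinet's. Inside 195 mm long (x) x 188 mm wide (y). Side walls rise 43 mm above this floor; the front panel, 15 mm thick plus a 6 mm inner wall, 54 mm. Fully out, the rear 36 mm of the inside stays under the cabinet's top. The cover lies loose on this floor.
- cabinet_drawer0_handle (a point): Middle of the top drawer's handle: a level steel bar 11 mm thick, 115 mm long along y, its axis 35 mm in front of the drawer's front, on two 8 mm stalks 49 mm either side of this point. It moves with the drawer. 38 mm below the cabinet's top; the lower drawer's handle is 63 mm below it. x points into the cabinet, y along the bar, z up.
- cover: Loose grey metal cover, 0.14 to 0.27 kg: a plate 86 (x) x 100 (y) x 5 mm and, at its -x end, a lip 14 mm long, 78 mm wide, 4 mm thick, level with the plate's underside; 100 mm long in all. Origin: centre of the underside. x from lip to top edge, z out of the outer face. It starts flat in the drawer, rib up, lip towards the drawer's front, turned up to 0.45 rad.
- cover_grip (a point): Centre of the grip rib on the cover's outer face: rib 44 mm long along x, 12 mm thick along y, its top 40 mm above the cover's underside (35 mm above the plate). This point is half-way up: 22.5 mm above the underside, 58 mm from the lip's end, 42 mm from the top edge. Axes as the cover's.
- cover_lip (a point): Middle of the lip's end edge, on the cover's underside (cover x = -50 mm). Axes as the cover's.
- cover_top (a point): Middle of the cover's top edge, on its underside (cover x = +50 mm). Axes as the cover's.
- machine: Low grey bench machine, fixed; origin on the bench under it. 310 mm long (its x from -190 to +120), 240 mm wide. The hatch is in the half towards its -x; the flat rear top (x from -50 to +120) is 135 mm high and carries a thin 60 mm pin near its rear corner (x +90, y +80).
- hatch: Sloping service hatch of the machine, 25 degrees from level, lower edge to the machine's -x. Origin: centre of the seat, where the shut cover's own origin lies (axes alike). x up the slope, y across, z out of the face. Flat seat frame at z = 0. The recess is 106 mm wide between cheeks 6 mm high; in x it runs from -52 mm (end of the slot) to +53 mm (upper rim, 10 mm high).
- hatch_ledge (a point): Middle of the steel ledge's free edge, on its underside: hatch x = -41, z = +9 mm. The ledge runs on down to x = -77, 6 mm thick, 130 mm wide. Under it is the 9 mm high, 11 mm deep slot for the lip. The cover cannot go in flat: put the lip in with the top edge raised by about 0.15 to 0.35 rad, then swing it down. Nothing latches: its weight keeps it shut.
- cone_mid (a point): Bystander: black thread cone standing on the bench between cabinet and machine, 60 mm across the foot, 115 mm high; point half-way up.
- jar_mid (a point): Bystander: glass jar with steel cap, 60 mm across, 75 mm high, somewhere on the cabinet's top; point half-way up.
- tin_center (a point): Bystander: flat round tin, 64 mm across, 32 mm high, on the bench in front of the machine; point at its centre.
- bobbin_mid (a point): Bystander: wooden bobbin, 48 mm across, 45 mm high, standing on the machine's flat rear top; point half-way up.

How it is judged:
By the outcome, as a careful person would: the job done as asked, in the order asked, and still so for the second after the job is handed in, with the robot touching nothing.
It also fails if it takes over 56 s, if anything falls off the work surface, if the arm or the gripper's body presses on something with over 40 N, if the wrist force passes 120 N, or if a joint passes its speed limit or range.

## Working session

There is one attempt and no reset: what is moved stays moved. The work goes in short steps, Python scripts to look and compute and a tool call to move; the robot and the scene stay as the last step left them, time stands still between calls to the robot, and variables do not carry over. Pictures are saved under pics/ and viewed, and the job is handed in when it is done.

Besides the shell and the picture viewer there is one more tool, called by a JSON object that holds its "fn" and its "kwargs", one argument or row to a line. move_arm: Moves the arm, as the interface text tells. Its arguments: {"type":"object","properties":{"deltas":{"type":"array","items":{"type":"array","items":{"type":"number"}}},"force":{"type":"number"}},"required":["deltas"]}

```bash
ls; mkdir -p pics; python3 - <<'E'
from station import manip
import cv2,numpy as np
s=manip.sense();print(s)
for n in("side","top"):
    p,d=manip.snapshot(n);c=manip.get_calibration(n);print(n,c)
    cv2.imwrite(f"pics/{n}0.png",p[:,:,::-1]);np.save(f"pics/{n}0.npy",d)
E
```

```text
pics
{'t': 0.0, 'q': array([ 9.24451698e-01,  5.28469837e-01,  1.43395443e+00, -3.05414877e-06,
        1.18140838e+00, -1.78484297e-01]), 'qd': array([-6.84282454e-05,  5.38901636e-04,  8.83238787e-04,  7.33246281e-04,
        1.09102665e-03, -3.11676890e-05]), 'tau': array([-7.98477777e-04, -4.42350197e+01, -1.78024328e+01, -2.07725088e-04,
        8.35507060e-03,  1.17219480e-05]), 'tcp_pos': array([0.28138421, 0.55726542, 0.24131478]), 'tool_rot': array([ 2.31801713e-01,  9.72762413e-01, -1.02665792e-03, -4.47626415e-04]), 'force': array([-0.29093098,  0.37587596,  1.18826006]), 'ft_torque': array([-0.03585781,  0.04156224, -0.01742234]), 'finger_gap': 0.9996439168800554}
side {'vfov': 52.74813261682662, 'cx': 329.65084763440416, 'cy': 244.14666720120542, 'pose': array([[ 0.80503096, -0.33248715,  0.49130179,  0.12181542],
       [-0.59321956, -0.44564927,  0.67043813, -0.60029405],
       [-0.00396377, -0.83117328, -0.55599934,  0.61482269],
       [ 0.        ,  0.        ,  0.        ,  1.        ]])}
top {'vfov': 46.5058631297334, 'cx': 323.7598968955753, 'cy': 242.36681632253197, 'pose': array([[ 9.10134504e-05, -9.94371082e-01,  1.05953495e-01,
         4.51326829e-01],
       [-9.99983232e-01,  5.23010126e-04,  5.76741776e-03,
        -2.03325172e-02],
       [-5.79036819e-03, -1.05952243e-01, -9.94354360e-01,
         1.17887007e+00],
       [ 0.00000000e+00,  0.00000000e+00,  0.00000000e+00,
         1.00000000e+00]])}
```

View pics/side0.png

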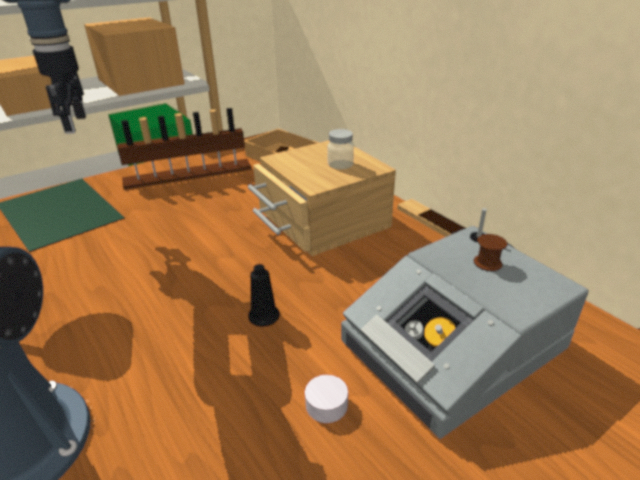

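View pics/top0.png

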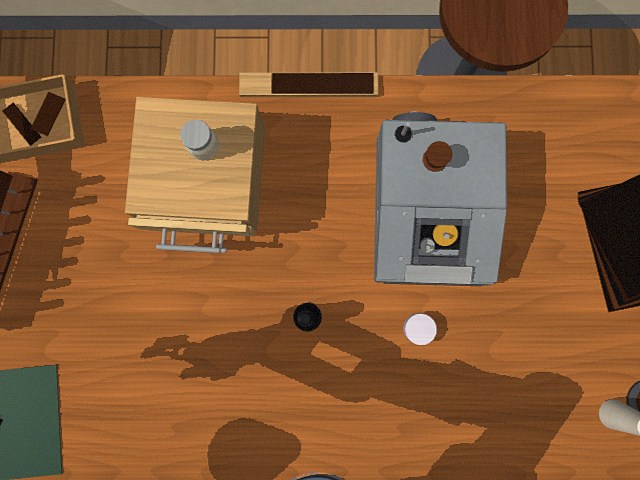

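The side view shows the cabinet at centre-left (front handle at about (265,205)) and the machine at lower right (hatch at about (430,325)). In the top view the cabinet spans (130..262, 98..235), its handle is at (192,247), and the hatch is at (440,240). The cone is at (307,317), the tin at (421,329), the jar at (197,137) and the bobbin at (437,156).

```bash
cat > h.py <<'E'
import numpy as np,cv2
from station import manip
from scipy.spatial.transform import Rotation as R
def K(n):
    c=manip.get_calibration(n);f=240/np.tan(np.radians(c["vfov"]/2));return f,c["cx"],c["cy"],np.array(c["pose"])
def cloud(n,d):
    f,cx,cy,T=K(n);v,u=np.mgrid[0:480,0:640]
    P=np.stack([(u-cx)/f*d,(v-cy)/f*d,d],-1)
    return P@T[:3,:3].T+T[:3,3]
def proj(n,p):
    f,cx,cy,T=K(n);q=(np.asarray(p)-T[:3,3])@T[:3,:3];return np.stack([q[...,0]/q[...,2]*f+cx,q[...,1]/q[...,2]*f+cy],-1)
def ray(n,u,v,z):
    f,cx,cy,T=K(n);d=T[:3,:3]@np.array([(u-cx)/f,(v-cy)/f,1]);o=T[:3,3];return o+d*(z-o[2])/d[2]
def snap(n,tag):
    p,d=manip.snapshot(n);cv2.imwrite(f"pics/{n}{tag}.png",p[:,:,::-1]);np.save(f"pics/{n}{tag}.npy",d);return p,d
def crop(n,tag,u0,v0,u1,v1,s):
    p=cv2.imread(f"pics/{n}{tag}.png")[v0:v1,u0:u1];cv2.imwrite(f"pics/{n}{tag}_c{u0}_{v0}.png",cv2.resize(p,None,fx=s,fy=s,interpolation=cv2.INTER_CUBIC))
def go(tgt,yaw=None,base=None):
    """units to go from the current pose to world TCP target; yaw=world angle (deg) of jaw axis"""
    s=manip.sense();Rm=R.from_quat(s["tool_rot"]).as_matrix()
    b=s["tcp_pos"] if base is None else np.array(base)
    u=Rm.T@(np.array(tgt)-b)/0.4
    y=np.degrees(np.arctan2(Rm[1,1],Rm[0,1]));tw=None
    if yaw is not None:
        d=(yaw-y+90)%180-90; tw=-np.radians(d)/0.5
    print("jawyaw",y,"units",np.round(u,4),"twist",tw,"t",s["t"],"F",np.round(s["force"],1))
E
python3 - <<'E'
from h import *
d=np.load("pics/top0.npy");P=cloud("top",d)
for n,(u0,v0,u1,v1) in dict(cab=(120,90,265,240)).items():
    Q=P[v0:v1,u0:u1].reshape(-1,3);m=(Q[:,2]>.14)&(Q[:,2]<.16);q=Q[m];print(m.sum(),np.median(q[:,2]),cv2.minAreaRect((q[:,:2]*1000).astype(np.float32)))
Q=P[90:290,370:515].reshape(-1,3);m=abs(Q[:,2]-.135)<.004;q=Q[m];print("mach",m.sum(),np.median(q[:,2]),cv2.minAreaRect((q[:,:2]*1000).astype(np.float32)))
Q=P[90:290,370:515].reshape(-1,3);m=Q[:,2]>.02;q=Q[m];print("machall",cv2.minAreaRect((q[:,:2]*1000).astype(np.float32)))
for (u,v) in [(192,247),(160,244),(222,250),(307,317),(421,329),(197,137),(437,156),(440,272),(440,212),(403,132)]:
    print(u,v,P[v-1:v+2,u-1:u+2].reshape(-1,3).round(3)[[4,7,1]].tolist())
crop("top","0",120,90,270,260,4);crop("top","0",365,110,515,290,4)
E
```

```text
13226 0.14947330047833585 ((712.3672485351562, 237.75668334960938), (231.92715454101562, 246.59207153320312), 86.55789947509766)
mach 9403 0.13391271305874497 ((705.6339721679688, -242.9219512939453), (238.18453979492188, 185.5996856689453), 88.27806091308594)
machall ((639.509521484375, -194.07440185546875), (335.5589294433594, 387.0346374511719), 88.21015167236328)
192 247 [[0.556, 0.238, 0.116], [0.554, 0.238, 0.116], [0.558, 0.238, 0.117]]
160 244 [[0.561, 0.299, 0.117], [0.56, 0.299, 0.117], [0.576, 0.334, 0.001]]
222 250 [[0.556, 0.192, 0.055], [0.554, 0.192, 0.055], [0.558, 0.193, 0.052]]
307 317 [[0.423, 0.017, 0.116], [0.421, 0.018, 0.113], [0.425, 0.018, 0.113]]
421 329 [[0.396, -0.212, 0.027], [0.395, -0.211, 0.031], [0.398, -0.212, 0.027]]
197 137 [[0.739, 0.208, 0.224], [0.737, 0.208, 0.225], [0.741, 0.208, 0.223]]
437 156 [[0.717, -0.222, 0.179], [0.715, -0.222, 0.179], [0.718, -0.222, 0.179]]
440 272 [[0.51, -0.242, 0.082], [0.508, -0.241, 0.085], [0.511, -0.241, 0.088]]
440 212 [[0.621, -0.235, 0.131], [0.619, -0.235, 0.129], [0.622, -0.234, 0.133]]
403 132 [[0.768, -0.163, 0.157], [0.768, -0.164, 0.151], [0.769, -0.162, 0.163]]
```

```bash
python3 - <<'E'
from h import *
s=manip.sense();print(R.from_quat(s["tool_rot"]).as_matrix().round(3))
E
```

```text
[[-0.893  0.451 -0.001]
 [ 0.451  0.893 -0.002]
 [ 0.    -0.002 -1.   ]]
```

View pics/top0_c120_90.png

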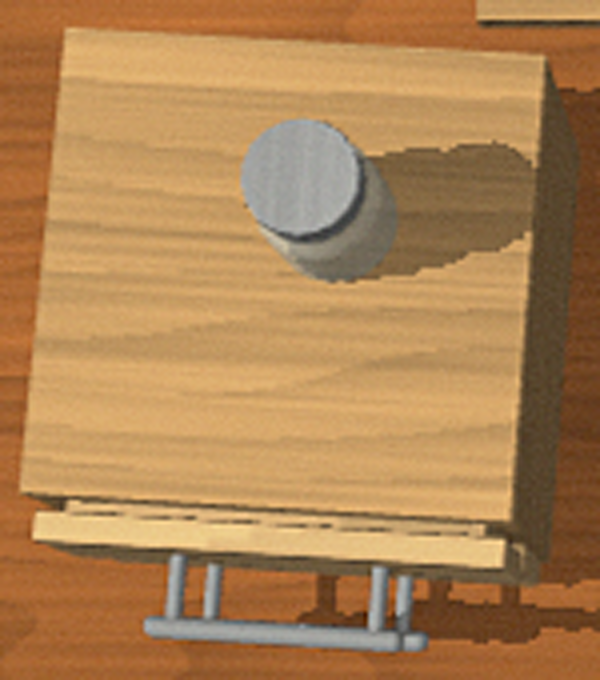

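View pics/top0_c365_110.png

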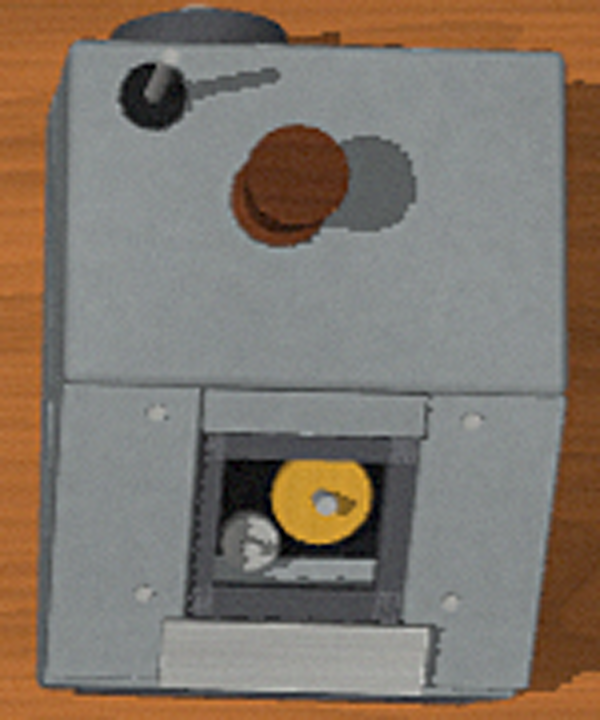

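Crop readings: the top handle's bar runs from (157.5,246.8) to (220,250.5). The hatch recess is between the ledge edge at about v=264 and the upper rim at about v=218. Computing the poses.

```bash
python3 - <<'E'
from h import *
a=ray("top",157,246.7,.1175);b=ray("top",220.5,250.5,.1175);print(a,b,np.linalg.norm(a-b),(a+b)/2,np.degrees(np.arctan2(*(a-b)[:2]))*-1)
# cabinet top corners from crop
C=[(64,28),(545,56),(507,522),(21,492)]
W=[ray("top",120+x/4,90+y/4,.15) for x,y in C];print(np.round(W,4).tolist())
W=np.array(W);print([np.linalg.norm(W[i]-W[i-1]).round(4) for i in range(4)],W.mean(0)); 
for i,j in((3,0),(2,1)):
    e=W[j]-W[i];print(np.degrees(np.arctan2(e[1],e[0])))
for i,j in((2,3),(1,0)):
    e=W[j]-W[i];print(np.degrees(np.arctan2(-e[0],e[1])))
# machine top corners z .135
M=[(72,42),(563,53),(565,393),(65,382)]
W=np.array([ray("top",365+x/4,110+y/4,.135) for x,y in M]);print(W.round(4).tolist(),[np.linalg.norm(W[i]-W[i-1]).round(4) for i in range(4)])
for i,j in((3,0),(2,1)):
    e=W[j]-W[i];print(np.degrees(np.arctan2(e[1],e[0])))
for i,j in((2,3),(1,0)):
    e=W[j]-W[i];print(np.degrees(np.arctan2(-e[0],e[1])))
h=(a+b)/2;h[2]=.2
go(h,-3.4)
E
```

```text
[0.55625351 0.3048072  0.1175    ] [0.54890137 0.18306762 0.1175    ] 0.12196138918416073 [0.55257744 0.24393741 0.1175    ] -3.4560310113339168
[[0.8403, 0.3441, 0.15], [0.826, 0.1142, 0.15], [0.602, 0.129, 0.15], [0.6163, 0.3562, 0.15]]
[np.float64(0.2243), np.float64(0.2304), np.float64(0.2245), np.float64(0.2277)] [0.72112663 0.23590209 0.15      ]
-3.0910956785237698
-3.782082542108704
-3.6040560761000684
-3.5508662318111153
[[0.7982, -0.1282, 0.135], [0.7923, -0.3636, 0.135], [0.6272, -0.3589, 0.135], [0.6326, -0.123, 0.135]] [np.float64(0.1656), np.float64(0.2355), np.float64(0.1652), np.float64(0.2359)]
-1.7827988563736443
-1.641775495486763
-1.3298792180464565
-1.4275497567715238
jawyaw 63.19844518018007 units [-0.9584 -0.3936  0.104 ] twist 2.324724290206181 t 0.1 F [ 0.5 -0.2 -0.8]
```

{"fn": "move_arm", "kwargs": {
  "deltas": [
    [-0.96, -0.394, 0.06, 1, 38],
    [-0.96, -0.394, 0.06, 1, 38],
    [-0.96, -0.394, 0.06, 1, 38],
    [-0.96, -0.394, 0.06, 1, 38],
    [-0.96, -0.394, 0.06, 1, 38],
    [-0.96, -0.394, 0.06, 1, 38],
    [-0.96, -0.394, 0.06, 1, 38],
    [-0.96, -0.394, 0.06, 1, 38]
  ]
}}

```text
t: 0.77
tcp_pos: [0.5003, 0.3044, 0.2226]
tool_rot: [0.465, 0.885, -0.0, -0.0]
force: [0.4, 1.6, 0.6]
finger_gap: 0.382
```

```bash
python3 -c "
from h import *
go([.5545,.243,.19],-3.5)"
```

```text
jawyaw 34.54982561793315 units [-0.2034  0.0246  0.0814] twist 1.3281894736852389 t 0.7667 F [0.4 1.6 0.6]
```

{"fn": "move_arm", "kwargs": {
  "deltas": [
    [-0.2, 0.025, 0.04, 0.33, 38],
    [-0.2, 0.025, 0.08, 0.5, 38],
    [-0.2, 0.025, 0.08, 0.75, 38],
    [-0.2, 0.025, 0.08, 1, 38],
    [-0.2, 0.025, 0.08, 1, 38],
    [-0.2, 0.025, 0.08, 1, 38],
    [-0.2, 0.025, 0.08, 1, 38],
    [-0.2, 0.025, 0.08, 1, 38]
  ]
}}

```text
t: 1.43
tcp_pos: [0.5529, 0.2466, 0.1913]
tool_rot: [0.669, 0.744, 0.0, 0.0]
force: [0.4, 0.7, 0.6]
finger_gap: 0.38
```

```bash
python3 -c "
from h import *
go([.5545,.243,.17],-3.5)"
```

```text
jawyaw 6.064051214189025 units [-0.0094  0.0031  0.0533] twist 0.3338483670339197 t 1.4333 F [0.4 0.7 0.6]
```

{"fn": "move_arm", "kwargs": {
  "deltas": [
    [-0.0094, 0.003, 0.02, 0.334, 38],
    [-0.0094, 0.003, 0.05, 0.334, 38],
    [-0.0094, 0.003, 0.08, 0.334, 38],
    [-0.0094, 0.003, 0.12, 0.334, 38],
    [-0.0094, 0.003, 0.16, 0.334, 38],
    [-0.0094, 0.003, 0.19, 0.334, 38],
    [-0.0094, 0.003, 0.217, 0.334, 38],
    [-0.0094, 0.003, 0.217, 0.334, 38]
  ]
}}

```text
t: 2.1
tcp_pos: [0.5582, 0.2429, 0.1062]
tool_rot: [0.729, 0.685, 0.003, 0.003]
force: [0.3, -0.3, 2.3]
finger_gap: 0.382
```

```bash
python3 -c "
from h import *
go([.5545,.243,.104],-3.5)
snap('side','1');crop('side','1',220,80,420,260,4)"
```

```text
jawyaw -3.5728295384303412 units [-0.0004 -0.0093  0.0053] twist -0.0025422304766343795 t 2.1 F [ 0.3 -0.3  2.3]
```

View pics/side1_c220_80.png

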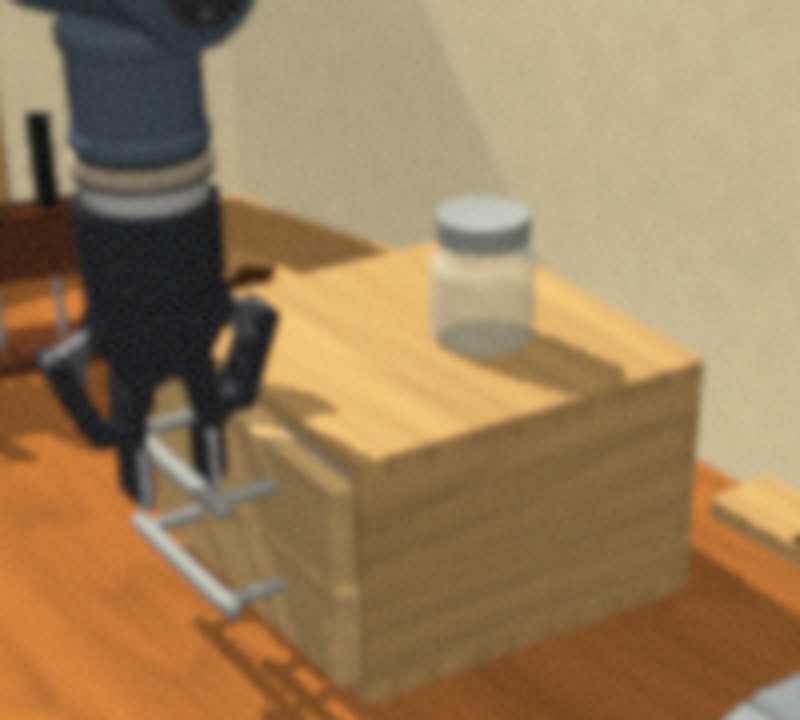

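The handle bar passes between the two fingers at about crop (180,470), and the grip is clear of the lower handle. Closing.

{"fn": "move_arm", "kwargs": {
  "deltas": [
    [0, -0.003, 0.004, 0, 0],
    [0, -0.003, 0.004, 0, 0],
    [0, -0.003, 0.004, 0, 0],
    [0, -0.003, 0.004, 0, 0],
    [0, -0.003, 0.004, 0, 0],
    [0, -0.003, 0.004, 0, 0],
    [0, -0.02, 0.004, 0, 0],
    [0, -0.04, 0.004, 0, 0]
  ],
  "force": 40
}}

```text
t: 2.82
tcp_pos: [0.5399, 0.2438, 0.1032]
tool_rot: [0.729, 0.684, 0.001, 0.001]
force: [0.9, 1.5, 6.3]
finger_gap: 0.114
```

```bash
python3 -c "
from h import *
s=manip.sense();print(s['tcp_pos'],s['force'],s['finger_gap'])"
```

```text
[0.53985749 0.24378723 0.10324171] [0.85590076 1.45622149 6.31774186] 0.11416287445738446
```

{"fn": "move_arm", "kwargs": {
  "deltas": [
    [0, -0.04, 0, 0, 0],
    [0, -0.09, 0, 0, 0],
    [0, -0.14, 0, 0, 0],
    [0, -0.19, 0, 0, 0],
    [0, -0.24, 0, 0, 0],
    [0, -0.29, 0, 0, 0],
    [0, -0.33, 0, 0, 0],
    [0, -0.35, 0, 0, 0]
  ]
}}

```text
t: 3.48
tcp_pos: [0.3962, 0.2525, 0.1032]
tool_rot: [0.729, 0.684, -0.0, -0.0]
force: [8.9, -3.0, 5.2]
finger_gap: 0.109
```

{"fn": "move_arm", "kwargs": {
  "deltas": [
    [0, -0.01, 0, 0, 0],
    [0, -0.02, 0, 0, 0],
    [0, -0.03, 0, 0, 0],
    [0, -0.035, 0, 0, 0],
    [0, -0.04, 0, 0, 0],
    [0, -0.045, 0, 0, 0],
    [0, -0.05, 0, 0, 0],
    [0, -0.05, 0, 0, 0]
  ]
}}

```text
t: 4.15
tcp_pos: [0.3962, 0.2529, 0.1035]
tool_rot: [0.728, 0.686, 0.013, 0.011]
force: [33.7, -22.3, -17.8]
finger_gap: 0.115
```

{"fn": "move_arm", "kwargs": {
  "deltas": [
    [0, 0.04, 0, 0, 0],
    [0, 0.05, 0, 0, 20],
    [0, 0.05, 0, 0, 36],
    [0, 0.05, 0, 0, 36],
    [0, 0.05, 0, 0, 36],
    [0, 0.05, -0.02, 0, 36],
    [0, 0.05, -0.08, 0, 36],
    [0, 0.05, -0.18, 0, 36]
  ]
}}

```text
t: 4.82
tcp_pos: [0.3954, 0.2513, 0.1726]
tool_rot: [0.729, 0.684, -0.005, -0.002]
force: [1.6, 0.3, -1.2]
finger_gap: 0.361
```

```bash
python3 -c "
from h import *
print(manip.sense()['force'])
snap('side','2');snap('top','2');crop('side','2',160,80,400,280,3);crop('top','2',120,90,280,340,3)"
```

```text
[ 1.56203882  0.33748558 -1.20730101]
```

View pics/side2_c160_80.png

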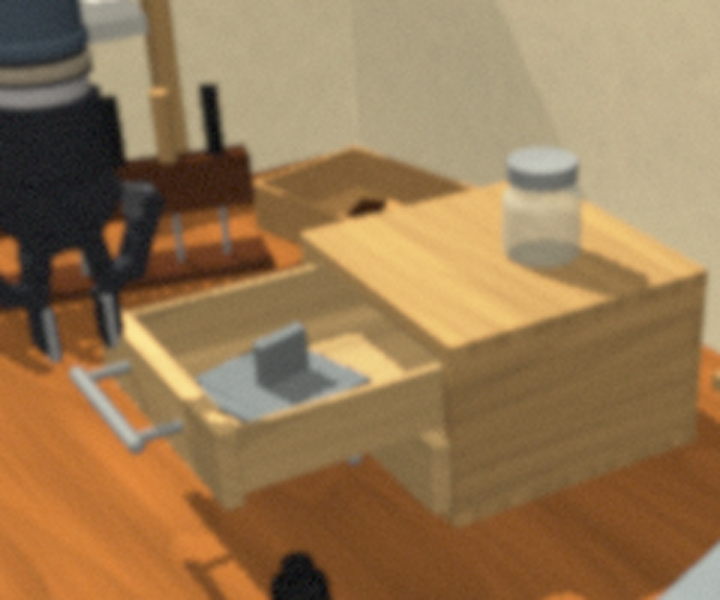

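View pics/top2.png

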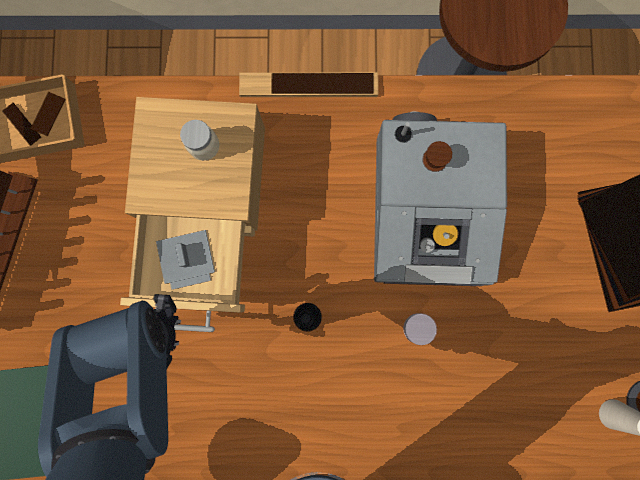

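The drawer is out, with the cover lying inside it at about (187,258) in the top view, rib up. Enlarging.

```bash
python3 -c "
from h import *
crop('top','2',125,205,255,345,6)
P=cloud('top',np.load('pics/top2.npy'))
print(P[329,205:213].round(3).tolist()); print(ray('top',213,329,.1175))
"
```

```text
[[0.4, 0.21, 0.114], [0.4, 0.208, 0.116], [0.4, 0.206, 0.115], [0.401, 0.203, 0.12], [0.401, 0.201, 0.12], [0.4, 0.201, 0.112], [0.4, 0.198, 0.116], [0.4, 0.197, 0.114]]
[0.4005532  0.19427632 0.1175    ]
```

View pics/top2_c125_205.png

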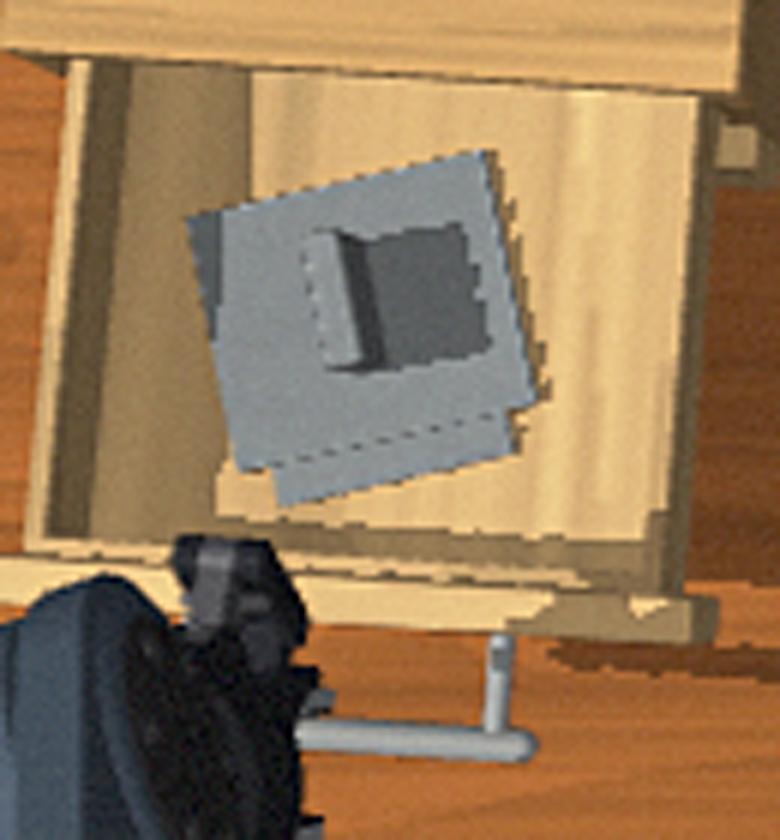

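```bash
python3 -c "
from h import *
P=cloud('top',np.load('pics/top2.npy'))
P0=cloud('top',np.load('pics/top0.npy'))
c=np.deg2rad(-3.5);X=np.array([np.cos(c),np.sin(c)]);Y=np.array([-X[1],X[0]])
for u in (210,222):
  for v in list(range(212,224))+list(range(286,333)):
    p=P[v,u];print(u,v,'cx %.4f cy %.4f z %.4f'%(p[:2]@X,p[:2]@Y,p[2]))
print('before')
for u in (195,):
  for v in range(214,252):
    p=P0[v,u];print(u,v,'cx %.4f cy %.4f z %.4f'%(p[:2]@X,p[:2]@Y,p[2]))
"
```

```text
210 212 cx 0.6053 cy 0.2360 z 0.1465
210 213 cx 0.6025 cy 0.2345 z 0.1528
210 214 cx 0.6006 cy 0.2342 z 0.1530
210 215 cx 0.5990 cy 0.2345 z 0.1510
210 216 cx 0.5971 cy 0.2343 z 0.1516
210 217 cx 0.5957 cy 0.2349 z 0.1482
210 218 cx 0.5942 cy 0.2354 z 0.1450
210 219 cx 0.6002 cy 0.2479 z 0.0875
210 220 cx 0.5989 cy 0.2489 z 0.0821
210 221 cx 0.5967 cy 0.2485 z 0.0836
210 222 cx 0.5945 cy 0.2480 z 0.0850
210 223 cx 0.5925 cy 0.2477 z 0.0856
210 286 cx 0.4686 cy 0.2374 z 0.0855
210 287 cx 0.4666 cy 0.2375 z 0.0845
210 288 cx 0.4647 cy 0.2370 z 0.0860
210 289 cx 0.4628 cy 0.2379 z 0.0807
210 290 cx 0.4608 cy 0.2366 z 0.0865
210 291 cx 0.4588 cy 0.2367 z 0.0852
210 292 cx 0.4569 cy 0.2367 z 0.0845
210 293 cx 0.4550 cy 0.2362 z 0.0858
210 294 cx 0.4530 cy 0.2360 z 0.0859
210 295 cx 0.4511 cy 0.2366 z 0.0826
210 296 cx 0.4492 cy 0.2361 z 0.0839
210 297 cx 0.4472 cy 0.2362 z 0.0828
210 298 cx 0.4453 cy 0.2352 z 0.0868
210 299 cx 0.4435 cy 0.2301 z 0.1105
210 300 cx 0.4418 cy 0.2260 z 0.1294
210 301 cx 0.4400 cy 0.2256 z 0.1307
210 302 cx 0.4381 cy 0.2263 z 0.1266
210 303 cx 0.4363 cy 0.2245
[... 4002 characters left out ...]
 cx 0.5804 cy 0.2973 z -0.0025
195 234 cx 0.5784 cy 0.2973 z -0.0035
195 235 cx 0.5755 cy 0.2954 z 0.0036
195 236 cx 0.5736 cy 0.2959 z 0.0010
195 237 cx 0.5718 cy 0.2966 z -0.0027
195 238 cx 0.5690 cy 0.2946 z 0.0047
195 239 cx 0.5671 cy 0.2951 z 0.0019
195 240 cx 0.5649 cy 0.2947 z 0.0026
195 241 cx 0.5631 cy 0.2955 z -0.0012
195 242 cx 0.5608 cy 0.2948 z 0.0010
195 243 cx 0.5591 cy 0.2956 z -0.0033
195 244 cx 0.5565 cy 0.2942 z 0.0018
195 245 cx 0.5545 cy 0.2943 z 0.0008
195 246 cx 0.5427 cy 0.2665 z 0.1139
195 247 cx 0.5403 cy 0.2651 z 0.1190
195 248 cx 0.5384 cy 0.2650 z 0.1190
195 249 cx 0.5366 cy 0.2650 z 0.1182
195 250 cx 0.5347 cy 0.2649 z 0.1180
195 251 cx 0.5331 cy 0.2657 z 0.1140
```

The drawer measures about 0.150–0.157 m out, short of 0.166 m. It may have sprung back when I released under load. I'll regrip, pull again, and relax the load before letting go.

{"fn": "move_arm", "kwargs": {
  "deltas": [
    [0, 0.021, 0.02, 0, 36],
    [0, 0.021, 0.06, 0, 36],
    [0, 0.021, 0.1, 0, 36],
    [0, 0.021, 0.14, 0, 36],
    [0, 0.021, 0.172, 0, 36],
    [0, 0.021, 0.172, 0, 36],
    [0, 0.021, 0.172, 0, 0],
    [0, 0.021, 0.172, 0, 0]
  ]
}}

```text
t: 5.58
tcp_pos: [0.4073, 0.2516, 0.1048]
tool_rot: [0.729, 0.684, -0.001, -0.0]
force: [-0.3, 1.2, 4.4]
finger_gap: 0.114
```

{"fn": "move_arm", "kwargs": {
  "deltas": [
    [0, 0, 0, 0, 0],
    [0, 0, 0, 0, 0],
    [0, -0.01, 0, 0, 0],
    [0, -0.02, 0, 0, 0],
    [0, -0.03, 0, 0, 0],
    [0, -0.03, 0, 0, 0],
    [0, -0.03, 0, 0, 0],
    [0, -0.03, 0, 0, 0]
  ]
}}

```text
t: 6.25
tcp_pos: [0.3962, 0.2523, 0.105]
tool_rot: [0.729, 0.684, 0.0, 0.001]
force: [5.3, -2.5, -12.4]
finger_gap: 0.111
```

```bash
python3 -c "
from h import *
s=manip.sense();print(s['force'],s['q'].round(3))
snap('side','3');snap('top','3');crop('side','3',160,80,400,280,3)
P=cloud('top',np.load('pics/top3.npy'))
c=np.deg2rad(-3.5);X=np.array([np.cos(c),np.sin(c)]);Y=np.array([-X[1],X[0]])
for v in list(range(297,333)):
    p=P[v,222];q=P[v,210];print(v,'cx %.4f z %.4f'%(p[:2]@X,p[2]),'cx %.4f z %.4f'%(q[:2]@X,q[2]))
"
```

```text
[  5.30605825  -2.4765176  -12.40746219] [ 0.329  0.56   1.938 -0.002  0.643  0.394]
297 cx 0.4486 z 0.0834 cx 0.4472 z 0.0868
298 cx 0.4467 z 0.0889 cx 0.4453 z 0.0841
299 cx 0.4448 z 0.0847 cx 0.4433 z 0.0849
300 cx 0.4428 z 0.0854 cx 0.4414 z 0.0848
301 cx 0.4409 z 0.0867 cx 0.4395 z 0.0887
302 cx 0.4390 z 0.0850 cx 0.4376 z 0.0856
303 cx 0.4370 z 0.0818 cx 0.4356 z 0.0868
304 cx 0.4351 z 0.0847 cx 0.4343 z 0.1253
305 cx 0.4339 z 0.1280 cx 0.4325 z 0.1267
306 cx 0.4321 z 0.1287 cx 0.4307 z 0.1296
307 cx 0.4302 z 0.1283 cx 0.4288 z 0.1278
308 cx 0.4283 z 0.1249 cx 0.4272 z 0.1381
309 cx 0.4267 z 0.1365 cx 0.4253 z 0.1347
310 cx 0.4249 z 0.1367 cx 0.4235 z 0.1379
311 cx 0.4231 z 0.1383 cx 0.4217 z 0.1363
312 cx 0.4212 z 0.1354 cx 0.4199 z 0.1371
313 cx 0.4194 z 0.1378 cx 0.4180 z 0.1362
314 cx 0.4177 z 0.1402 cx 0.4162 z 0.1367
315 cx 0.4157 z 0.1351 cx 0.4143 z 0.1349
316 cx 0.4139 z 0.1374 cx 0.4074 z 0.0011
317 cx 0.4068 z -0.0012 cx 0.4053 z 0.0002
318 cx 0.4046 z -0.0036 cx 0.4032 z -0.0015
319 cx 0.4028 z 0.0018 cx 0.4012 z 0.0009
320 cx 0.4007 z 0.0014 cx 0.3991 z 0.0006
321 cx 0.3986 z 0.0001 cx 0.3969 z -0.0029
322 cx 0.3966 z 0.0027 cx 0.3949 z -0.0016
323 cx 0.3945 z 0.0014 cx 0.3929 z 0.0001
324 cx 0.3922 z -0.0024 cx 0.3908 z -0.0005
325 cx 0.3902 z -0.0020 cx 0.3889 z 0.0023
326 cx 0.3882 z -0.0011 cx 0.3866 z -0.0014
327 cx 0.3861 z -0.0013 cx 0.3846 z -0.0006
328 cx 0.3844 z 0.0051 cx 0.3826 z 0.0001
329 cx 0.3819 z -0.0023 cx 0.3804 z -0.0019
330 cx 0.3801 z 0.0025 cx 0.3782 z -0.0036
331 cx 0.3779 z -0.0002 cx 0.3838 z 0.1156
332 cx 0.3756 z -0.0034 cx 0.3818 z 0.1140
```

View pics/side3_c160_80.png

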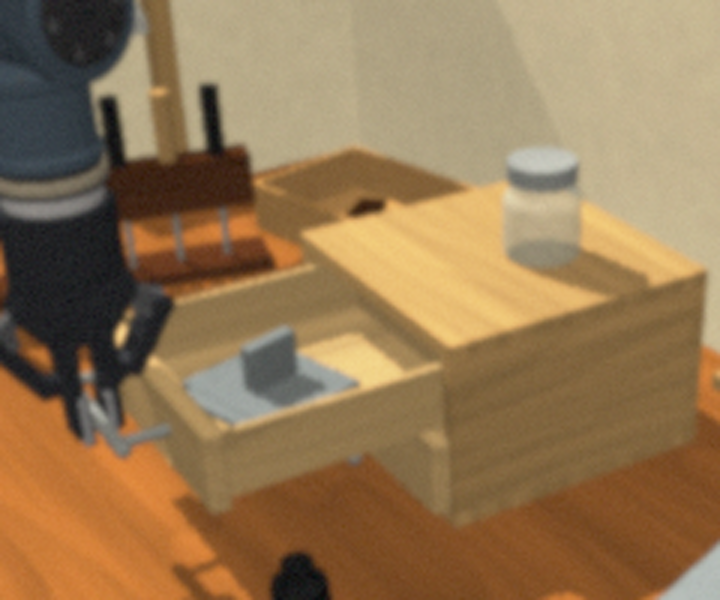

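Held at the stop, the visible inside is 0.1595 m, which matches the given 159 mm. Opening in place with no push back, then lifting.

{"fn": "move_arm", "kwargs": {
  "deltas": [
    [0, 0, 0, 0, 18],
    [0, 0, 0, 0, 30],
    [0, 0, 0, 0, 36],
    [0, 0, 0, 0, 36],
    [0, 0, -0.05, 0, 36],
    [0, 0, -0.12, 0, 36],
    [0, 0, -0.2, 0, 36],
    [0, 0, -0.28, 0, 36]
  ]
}}

```text
t: 7.02
tcp_pos: [0.3945, 0.2525, 0.219]
tool_rot: [0.729, 0.684, -0.001, -0.0]
force: [0.7, -0.1, 0.4]
finger_gap: 0.359
```

```bash
python3 -c "
from h import *
s=manip.sense();print(s['force'],s['q'].round(3))
snap('side','4');snap('top','4');crop('top','4',125,205,255,345,6)
P=cloud('top',np.load('pics/top4.npy'))
c=np.deg2rad(-3.5);X=np.array([np.cos(c),np.sin(c)]);Y=np.array([-X[1],X[0]])
for v in list(range(302,318)):
    p=P[v,222];q=P[v,210];print(v,'cx %.4f z %.4f'%(p[:2]@X,p[2]),'cx %.4f z %.4f'%(q[:2]@X,q[2]))
"
```

```text
[ 0.67216994 -0.11219251  0.42747654] [0.33  0.354 1.839 0.    0.95  0.394]
302 cx 0.4390 z 0.0826 cx 0.4375 z 0.0823
303 cx 0.4371 z 0.0855 cx 0.4357 z 0.0882
304 cx 0.4352 z 0.0877 cx 0.4344 z 0.1270
305 cx 0.4339 z 0.1251 cx 0.4326 z 0.1319
306 cx 0.4320 z 0.1243 cx 0.4307 z 0.1298
307 cx 0.4302 z 0.1269 cx 0.4289 z 0.1326
308 cx 0.4286 z 0.1375 cx 0.4272 z 0.1377
309 cx 0.4267 z 0.1361 cx 0.4254 z 0.1377
310 cx 0.4248 z 0.1331 cx 0.4235 z 0.1352
311 cx 0.4231 z 0.1382 cx 0.4216 z 0.1357
312 cx 0.4212 z 0.1373 cx 0.4199 z 0.1389
313 cx 0.4193 z 0.1352 cx 0.4180 z 0.1378
314 cx 0.4175 z 0.1354 cx 0.4163 z 0.1394
315 cx 0.4157 z 0.1358 cx 0.4143 z 0.1367
316 cx 0.4089 z -0.0005 cx 0.4075 z 0.0033
317 cx 0.4068 z -0.0005 cx 0.4053 z -0.0002
```

View pics/top4_c125_205.png

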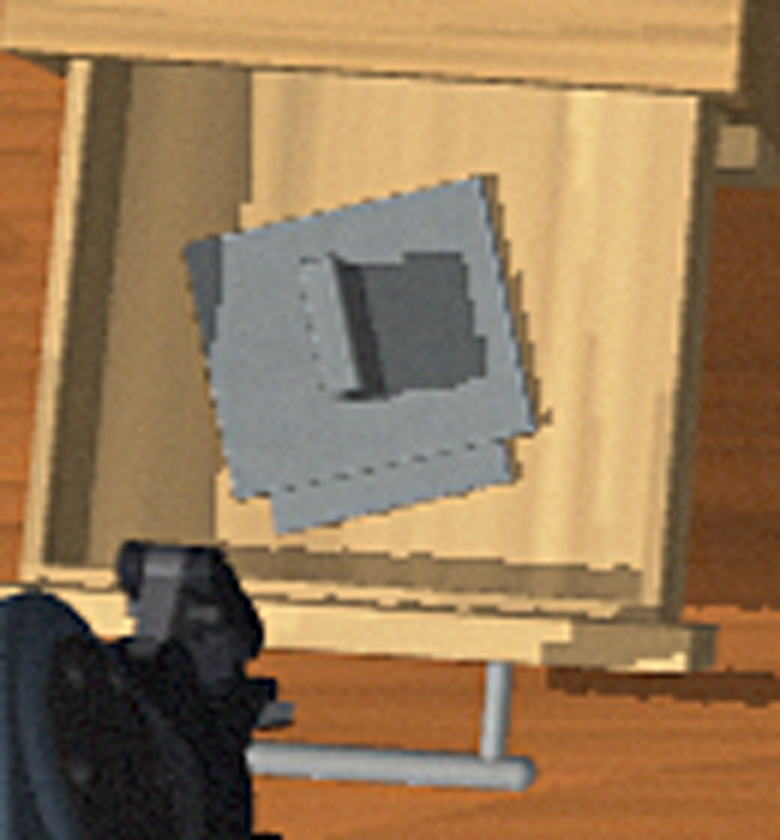

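The cover's plate corners in the crop are (187,243), (487,178), (533,430) and (237,497). The lip end runs (275,532)–(513,480), and the rib top is at (302,260), (332,254), (362,395), (330,400). The drawer stayed at its stop.

```bash
python3 - <<'E'
from h import *
f=lambda x,y,z:ray('top',125+x/6,205+y/6,z)
W=np.array([f(187,243,.0895),f(487,178,.0895),f(533,430,.0895),f(237,497,.0895)])
print(W.round(4).tolist(),[np.linalg.norm(W[i]-W[i-1]).round(4) for i in range(4)])
L=np.array([f(275,532,.0885),f(513,480,.0885)]);print("lip",L.round(4).tolist(),np.linalg.norm(L[0]-L[1]))
Rb=np.array([f(302,260,.1245),f(332,254,.1245),f(362,395,.1245),f(330,400,.1245)]);print("rib",Rb.mean(0),[np.linalg.norm(Rb[i]-Rb[i-1]).round(4) for i in range(4)])
for a,b in((W[3],W[0]),(W[2],W[1]),(Rb[3],Rb[0]),(Rb[2],Rb[1])):
  e=b-a;print("xaxis",np.degrees(np.arctan2(e[1],e[0])))
for a,b in((W[2],W[3]),(W[1],W[0]),(L[1],L[0])):
  e=b-a;print("yaxis",np.degrees(np.arctan2(-e[0],e[1])))
d=(W[0]+W[1])/2-(W[2]+W[3])/2;x=d/np.linalg.norm(d);top=(W[0]+W[1])/2
print("plate-based origin",top-x*.05,"grip",top-x*.042,"lip-based",L.mean(0)+x*.058)
P=cloud('top',np.load('pics/top4.npy'))
print(P[252:270:4,176:182].reshape(-1,3)[:,2].round(3), P[262,165],P[280,200])
E
```

```text
[[0.5614, 0.3151, 0.0895], [0.5828, 0.2173, 0.0895], [0.5002, 0.2004, 0.0895], [0.4785, 0.2962, 0.0895]] [np.float64(0.085), np.float64(0.1001), np.float64(0.0842), np.float64(0.0982)]
lip [[0.4672, 0.2838, 0.0885], [0.484, 0.2068, 0.0885]] 0.07879027305503766
rib [0.53113656 0.25775902 0.1245    ] [np.float64(0.0455), np.float64(0.0096), np.float64(0.0459), np.float64(0.0102)]
xaxis 12.850369380653031
xaxis 11.523109487290087
xaxis 12.826434002252617
xaxis 13.463339125234816
yaxis 12.778394456898027
yaxis 12.320262628797732
yaxis 12.332995155737086
plate-based origin [0.52320075 0.2556275  0.0895    ] grip [0.53102037 0.2573167  0.0895    ] lip-based [0.53231188 0.2575458  0.0885    ]
[0.125 0.122 0.125 0.127 0.127 0.121 0.122 0.123 0.125 0.126 0.123 0.123
 0.088 0.125 0.122 0.124 0.124 0.125 0.093 0.091 0.122 0.123 0.128 0.127
 0.09  0.089 0.088 0.125 0.126 0.126] [0.52877268 0.29613586 0.09158169] [0.49387445 0.22814684 0.08583687]
```

```bash
python3 -c "
from h import *
go([.540,.2594,.19],-77.5)"
```

```text
jawyaw -3.643197701072642 units [0.0359 0.3519 0.0852] twist 2.5780887502215997 t 7.1167 F [ 1.8 -0.2 -0.1]
```

{"fn": "move_arm", "kwargs": {
  "deltas": [
    [0.01, 0.09, 0, 0.25, 40],
    [0.02, 0.19, 0.02, 0.5, 40],
    [0.036, 0.28, 0.04, 0.75, 40],
    [0.036, 0.352, 0.05, 1, 40],
    [0.036, 0.352, 0.05, 1, 40],
    [0.036, 0.352, 0.05, 1, 40],
    [0.036, 0.352, 0.05, 1, 40],
    [0.036, 0.352, 0.05, 1, 40]
  ]
}}

```text
t: 7.78
tcp_pos: [0.5349, 0.2579, 0.1974]
tool_rot: [0.876, 0.483, -0.001, -0.0]
force: [0.0, 0.2, 0.0]
finger_gap: 0.403
```

{"fn": "move_arm", "kwargs": {
  "deltas": [
    [0, 0, 0, 0.25, 40],
    [0, 0, 0, 0.5, 40],
    [0, 0, 0, 0.75, 40],
    [0, 0, 0, 1, 40],
    [0, 0, 0, 1, 40],
    [0, 0, 0, 1, 40],
    [0, 0, 0, 1, 40],
    [0, 0, 0, 1, 40]
  ]
}}

```text
t: 8.45
tcp_pos: [0.5365, 0.2581, 0.198]
tool_rot: [0.968, 0.252, -0.0, -0.0]
force: [-0.6, -0.5, -0.1]
finger_gap: 0.401
```

```bash
python3 -c "
from h import *
go([.540,.2594,.1045],-77.5)"
```

```text
jawyaw -60.83662778658518 units [0.0093 0.0014 0.2338] twist 0.5816614192188476 t 8.45 F [-0.6 -0.5 -0.1]
```

{"fn": "move_arm", "kwargs": {
  "deltas": [
    [0.009, 0.001, 0.01, 0.25, 40],
    [0.009, 0.001, 0.04, 0.5, 40],
    [0.009, 0.001, 0.07, 0.58, 40],
    [0.009, 0.001, 0.11, 0.58, 40],
    [0.009, 0.001, 0.15, 0.58, 40],
    [0.009, 0.001, 0.19, 0.58, 40],
    [0.009, 0.001, 0.215, 0.58, 40],
    [0.009, 0.001, 0.215, 0.58, 40]
  ]
}}

```text
t: 9.12
tcp_pos: [0.5387, 0.2589, 0.1096]
tool_rot: [0.994, 0.109, -0.002, 0.0]
force: [-0.8, 0.3, 0.3]
finger_gap: 0.396
```

```bash
python3 -c "
from h import *
go([.540,.2594,.1045],-77.5);snap('side','5');crop('side','5',160,80,400,280,3)"
```

```text
jawyaw -77.5322790577403 units [ 0.0036 -0.0005  0.0128] twist -0.0011267516740190845 t 9.1167 F [-0.8  0.3  0.3]
```

View pics/side5_c160_80.png

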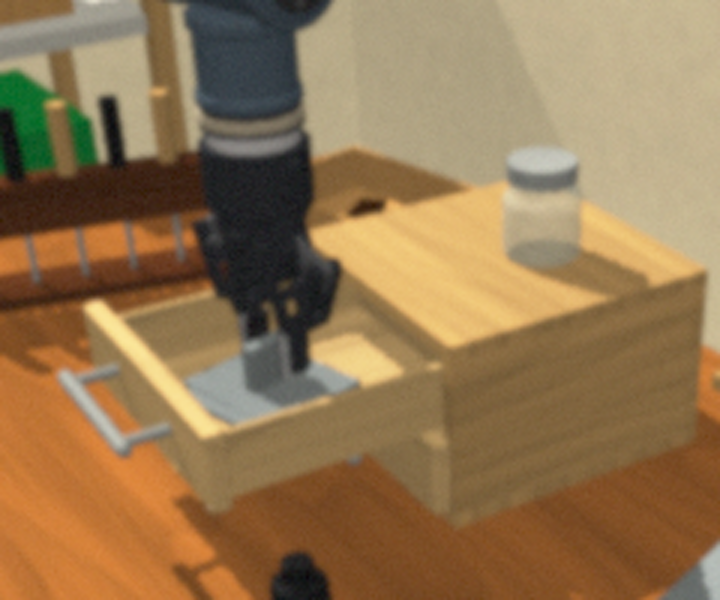

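The fingers straddle the rib at about crop (265,360). Closing and lifting.

{"fn": "move_arm", "kwargs": {
  "deltas": [
    [0.003, 0, 0.012, 0, 40],
    [0.003, 0, 0.012, 0, 40],
    [0.003, 0, 0.012, 0, 0],
    [0.003, 0, 0.012, 0, 0],
    [0.003, 0, 0.012, 0, 0],
    [0.003, 0, 0.012, 0, 0],
    [0.003, 0, 0.012, 0, 0],
    [0.003, 0, 0.012, 0, 0]
  ],
  "force": 30
}}

```text
t: 9.83
tcp_pos: [0.542, 0.2599, 0.1079]
tool_rot: [0.994, 0.108, 0.001, -0.0]
force: [-0.4, 0.1, 5.2]
finger_gap: 0.135
```

{"fn": "move_arm", "kwargs": {
  "deltas": [
    [0, 0, -0.02, 0, 0],
    [0, 0, -0.05, 0, 0],
    [0, 0, -0.09, 0, 0],
    [0, 0, -0.14, 0, 0],
    [0, 0, -0.19, 0, 0],
    [0, 0, -0.25, 0, 0],
    [0, 0, -0.32, 0, 0],
    [0, 0, -0.36, 0, 0]
  ]
}}

```text
t: 10.5
tcp_pos: [0.542, 0.2597, 0.2544]
tool_rot: [0.994, 0.108, 0.002, -0.0]
force: [0.3, -0.4, -1.6]
finger_gap: 0.133
```

```bash
python3 -c "
from h import *
print(manip.sense()['force']);snap('side','6');snap('top','6');crop('side','6',160,30,400,230,3);crop('top','6',100,180,260,300,5)"
```

```text
[ 0.26734545 -0.36553523 -1.5857074 ]
```

View pics/side6_c160_30.png

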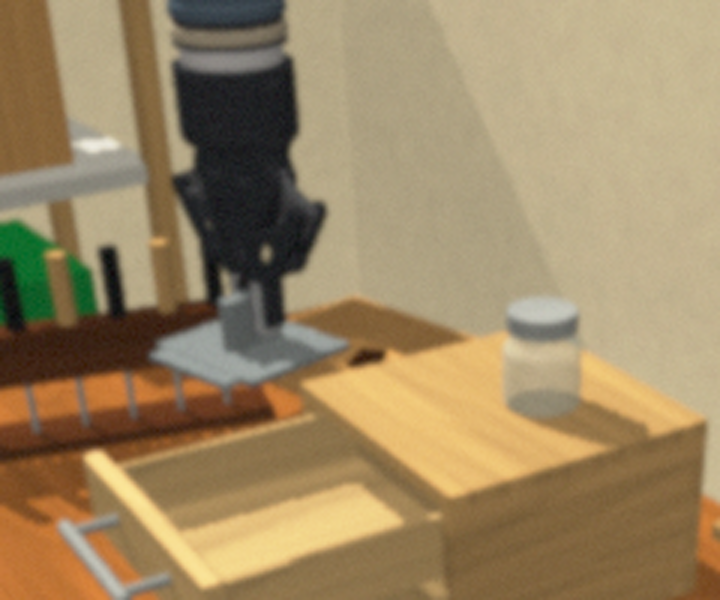

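View pics/top6_c100_180.png

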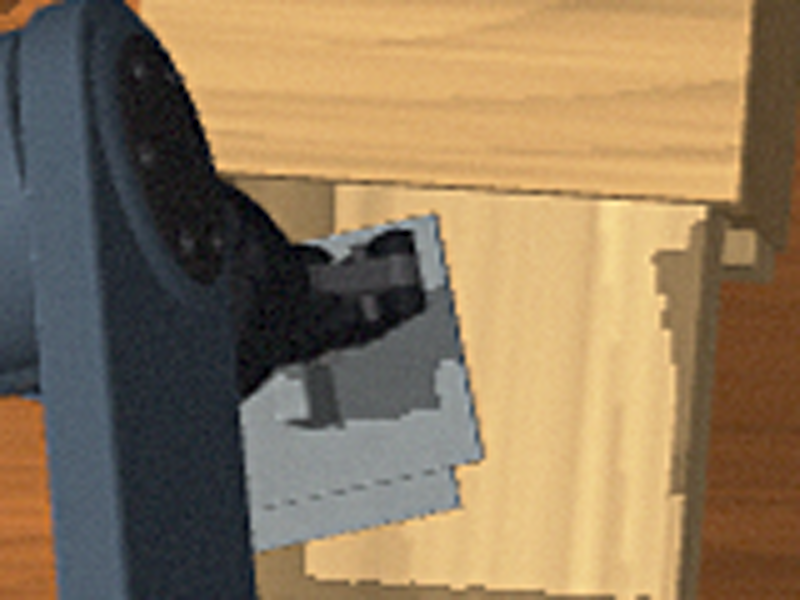

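The cover is held level at 30 N: the lift was clean and the force reading is about 1.6 N. The tool can't tilt, so I'll pitch the cover inside the grip by pressing its top end onto the fixed front edge of the cabinet top. First I'll align it.

```bash
python3 -c "
from h import *
go([.590,.25,.20],-93.5)"
```

```text
jawyaw -77.57183353768973 units [0.1077 0.0499 0.1383] twist 0.5559978971461031 t 10.6 F [ 1.3 -0.1 -2.4]
```

{"fn": "move_arm", "kwargs": {
  "deltas": [
    [0.02, 0.01, 0, 0.15, 0],
    [0.04, 0.02, 0.02, 0.3, 0],
    [0.07, 0.03, 0.05, 0.45, 0],
    [0.1, 0.045, 0.08, 0.556, 0],
    [0.108, 0.05, 0.11, 0.556, 0],
    [0.108, 0.05, 0.13, 0.556, 0],
    [0.108, 0.05, 0.138, 0.556, 0],
    [0.108, 0.05, 0.138, 0.556, 0]
  ]
}}

```text
t: 11.27
tcp_pos: [0.5859, 0.2492, 0.1939]
tool_rot: [1.0, -0.03, -0.002, 0.001]
force: [0.3, -0.6, -2.3]
finger_gap: 0.135
```

```bash
python3 -c "
from h import *
go([.590,.25,.1735],-93.5)
go([.5815,.2505,.165]);go([.576,.251,.1545]);go([.575,.251,.1515])
snap('side','7');crop('side','7',180,50,380,210,4)"
```

```text
jawyaw -93.45480788185944 units [ 0.0103 -0.0026  0.051 ] twist 0.001577502515006141 t 11.2667 F [ 0.3 -0.6 -2.3]
jawyaw -93.45480788185944 units [-0.0109 -0.0026  0.0724] twist None t 11.2667 F [ 0.3 -0.6 -2.3]
jawyaw -93.45480788185944 units [-0.0245 -0.003   0.0987] twist None t 11.2667 F [ 0.3 -0.6 -2.3]
jawyaw -93.45480788185944 units [-0.027  -0.0029  0.1062] twist None t 11.2667 F [ 0.3 -0.6 -2.3]
```

View pics/side7_c180_50.png

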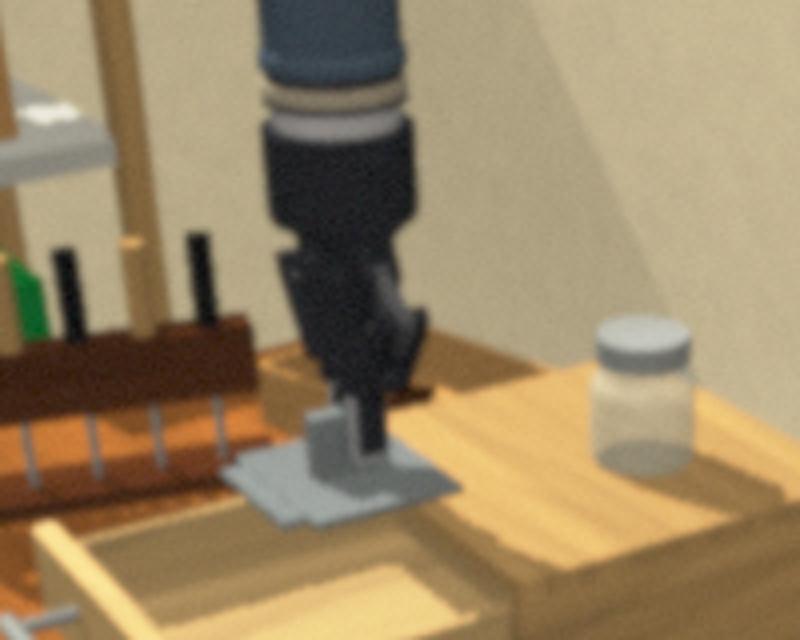

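{"fn": "move_arm", "kwargs": {
  "deltas": [
    [0.01, -0.003, 0.025, 0, 0],
    [0.01, -0.003, 0.045, 0, 0],
    [0.003, -0.003, 0.056, 0, 0],
    [-0.003, -0.003, 0.064, 0, 0],
    [-0.009, -0.003, 0.072, 0, 0],
    [-0.014, -0.003, 0.079, 0, 0],
    [-0.018, -0.003, 0.086, 0, 0],
    [-0.018, -0.003, 0.086, 0, 0]
  ]
}}

```text
t: 11.98
tcp_pos: [0.5823, 0.2511, 0.1642]
tool_rot: [1.0, -0.03, 0.003, -0.0]
force: [-1.2, -1.4, 6.6]
finger_gap: 0.137
```

```bash
python3 -c "
from h import *
print(manip.sense()['force']);go([.576,.251,.1545])
snap('side','8');crop('side','8',180,50,380,210,4)"
```

```text
[-1.21878868 -1.40405566  6.59343053]
jawyaw -93.47616188881493 units [-0.016   0.0012  0.0241] twist None t 11.9833 F [-1.2 -1.4  6.6]
```

View pics/side8_c180_50.png

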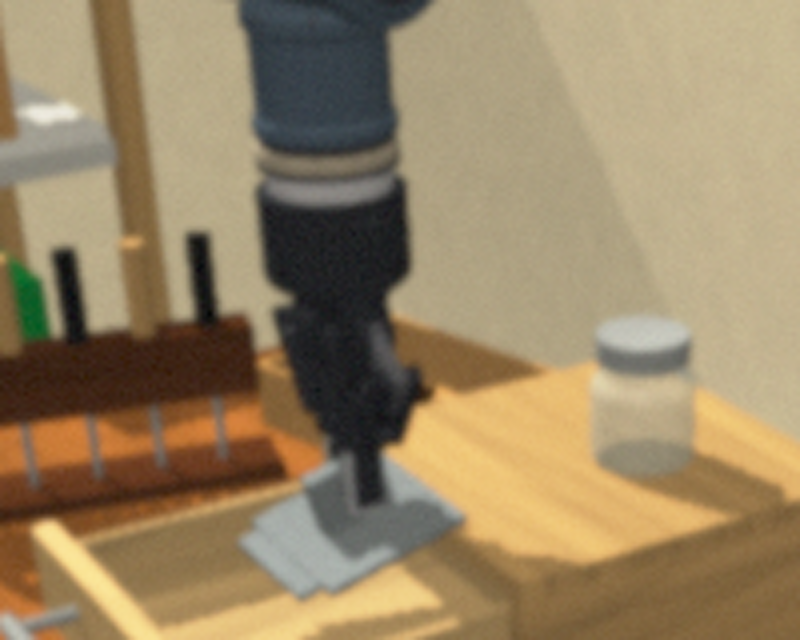

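The cover pivots in the grip under only about 8 N and is now pitched at about 20°. Continuing.

{"fn": "move_arm", "kwargs": {
  "deltas": [
    [-0.003, 0, 0.006, 0, 0],
    [-0.006, 0, 0.012, 0, 0],
    [-0.009, 0, 0.018, 0, 0],
    [-0.012, 0, 0.023, 0, 0],
    [-0.014, 0, 0.027, 0, 0],
    [-0.014, 0, 0.027, 0, 0],
    [-0.014, 0, 0.027, 0, 0],
    [-0.014, 0, 0.027, 0, 0]
  ]
}}

```text
t: 12.7
tcp_pos: [0.5769, 0.2516, 0.1534]
tool_rot: [1.0, -0.03, 0.003, -0.0]
force: [-0.9, -1.2, 8.1]
finger_gap: 0.137
```

```bash
python3 -c "
from h import *
print(manip.sense()['force']);go([.576,.251,.1545])
snap('side','9');crop('side','9',200,100,360,220,5)"
```

```text
[-0.91174894 -1.23159432  8.05612412]
jawyaw -93.48468980941279 units [-0.0022  0.0015 -0.0027] twist None t 12.7 F [-0.9 -1.2  8.1]
```

View pics/side9_c200_100.png

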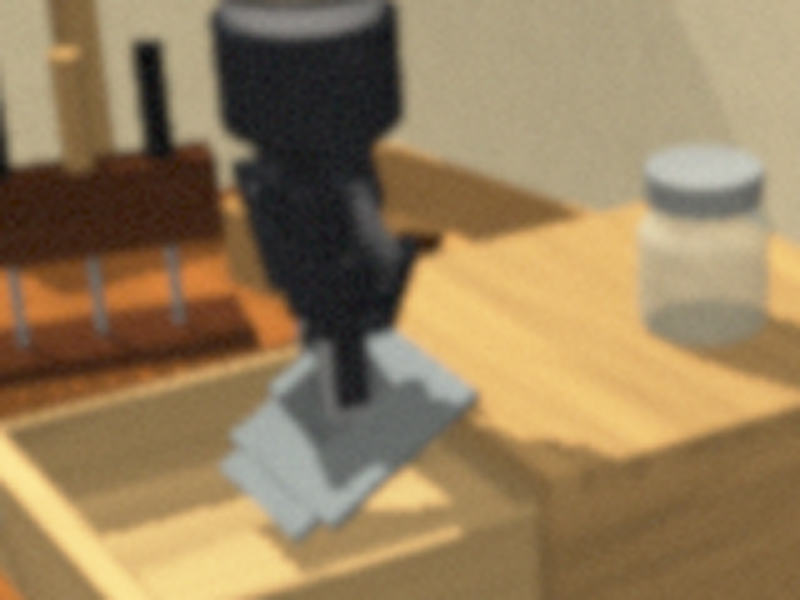

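Reading cover corners in the crop: top edge (395,333) and (477,398), plate shoulder (330,525) and (232,437), lip end (298,538) and (222,463). Solving the pose.

```bash
cat >> h.py <<'E'
from scipy.optimize import least_squares
def coverfit(n,pts,x0,grip=None,yaw=None):
    """pts: list (objxyz mm,(u,v)); x0: pos, yaw,pitch(top up),roll deg"""
    o=np.array([p[0] for p in pts])/1000.;uv=np.array([p[1] for p in pts])
    def rot(a): return R.from_euler('ZYX',[a[0],-a[1],a[2]],degrees=True)
    def f(x):
        e=(proj(n,rot(x[3:]).apply(o)+x[:3])-uv).ravel()
        e=list(e)+[x[5]/3.]
        if yaw is not None:e.append((x[3]-yaw)/1.)
        return e
    r=least_squares(f,x0,x_scale=[.01]*3+[5]*3);return r.x,r.fun,rot(r.x[3:])
E
python3 - <<'E'
from h import *
g=lambda x,y:(200+x/5,100+y/5)
pts=[((50,-50,5),g(477,398)),((-36,-50,5),g(330,525)),((-50,-39,4),g(298,538)),((-50,39,4),g(222,463)),((-36,50,5),g(232,437)),((50,50,5),g(395,333))]
for use in (pts,pts[:5]):
    x,e,r=coverfit("side",use,[.55,.25,.13,-3.5,35,0],yaw=-3.5)
    print(x.round(4),np.round(e,2))
    s=manip.sense();print("TCP in cover",r.inv().apply(s["tcp_pos"]-x[:3]).round(4),"lip",(r.apply([-.05,0,0])+x[:3]).round(4),"top",(r.apply([.05,0,0])+x[:3]).round(4))
E
```

```text
[ 0.5905  0.2645  0.116  -4.1317 24.5572 -2.0788] [ 1.63  1.08 -0.11 -0.52 -0.76 -0.85  0.3   0.86  1.06  0.34 -2.18 -0.91
 -0.69 -0.63]
TCP in cover [ 0.004  -0.0153  0.0388] lip [0.5452 0.2678 0.0952] top [0.6359 0.2613 0.1367]
[ 0.5965  0.28    0.1101 -3.5172 28.5741  0.8417] [ 0.01 -0.01  0.2  -0.   -0.24 -0.24 -0.14  0.57  0.17 -0.3   0.28 -0.02]
TCP in cover [ 0.0051 -0.0289  0.047 ] lip [0.5526 0.2827 0.0862] top [0.6403 0.2773 0.134 ]
```

```bash
cat >> h.py <<'E'
def gripfit(n,pts,tcp,yaw,x0=(.019,.025,35)):
    o=np.array([p[0] for p in pts])/1000.;uv=np.array([p[1] for p in pts])
    def pose(x):
        r=R.from_euler('ZYX',[yaw,-x[2],0],degrees=True);return r,np.array(tcp)-r.apply([x[0],x[3],x[1]])
    def f(x):
        r,t=pose(x);return list((proj(n,r.apply(o)+t)-uv).ravel())+[x[3]/.001,(x[0]-.019)/.003,(x[1]-.024)/.003]
    q=least_squares(f,list(x0)+[0.],x_scale=[.01,.01,5,.01]);r,t=pose(q.x);return q.x,q.fun,r,t
E
python3 - <<'E'
from h import *
g=lambda x,y:(200+x/5,100+y/5)
pts=[((50,-50,5),g(477,398)),((-36,-50,5),g(330,525)),((-50,-39,4),g(298,538)),((-50,39,4),g(222,463)),((-36,50,5),g(232,437))]
s=manip.sense()
x,e,r,t=gripfit("side",pts,s["tcp_pos"],-3.5);print(x,np.round(e,1),"lip",r.apply([-.05,0,0])+t,"top",r.apply([.05,0,0])+t)
d=np.load("pics/side9.npy");P=cloud("side",d)
# plate plane from depth
for (a,b) in [(440,400),(400,430),(350,490),(300,480),(260,440),(330,500),(420,420)]:
    u,v=int(200+a/5),int(100+b/5);p=P[v,u];print(p.round(4), r.inv().apply(p-t).round(4))
E
```

```text
[1.00337990e-02 2.46679094e-02 2.99749109e+01 8.00357989e-05] [ 0.3 -1.  -0.1  0.6 -0.7  0.5 -0.8  1.2 -0.5  0.1  0.1 -3.   0.2] lip [0.53729498 0.25392887 0.10205525] top [0.62375783 0.24864058 0.15201733]
[0.6057 0.21   0.1523] [ 0.0366 -0.0396  0.0081]
[0.5873 0.214  0.142 ] [ 0.0153 -0.0368  0.0084]
[0.5565 0.2059 0.1263] [-0.0187 -0.0468  0.01  ]
[0.5517 0.2417 0.1173] [-0.0292 -0.0113  0.0057]
[0.5561 0.2854 0.1175] [-0.0277  0.0325  0.005 ]
[0.5495 0.2115 0.1214] [-0.0275 -0.0416  0.0093]
[0.5929 0.2061 0.1482] [ 0.0237 -0.0443  0.0108]
```

{"fn": "move_arm", "kwargs": {
  "deltas": [
    [-0.002, 0, 0.005, 0, 0],
    [-0.004, 0, 0.009, 0, 0],
    [-0.005, 0, 0.013, 0, 0],
    [-0.006, 0, 0.017, 0, 0],
    [-0.006, 0, 0.018, 0, 0],
    [-0.006, 0, 0.018, 0, 0],
    [-0.006, 0, 0.018, 0, 0],
    [-0.006, 0, 0.018, 0, 0]
  ]
}}

```text
t: 13.42
tcp_pos: [0.5739, 0.2521, 0.1463]
tool_rot: [1.0, -0.03, 0.002, -0.001]
force: [-2.1, -0.5, 9.4]
finger_gap: 0.135
```

```bash
python3 -c "
from h import *
print(manip.sense()['force']);
snap('side','10');crop('side','10',200,100,360,220,5)"
```

```text
[-2.09474815 -0.47102629  9.42039699]
```

View pics/side10_c200_100.png

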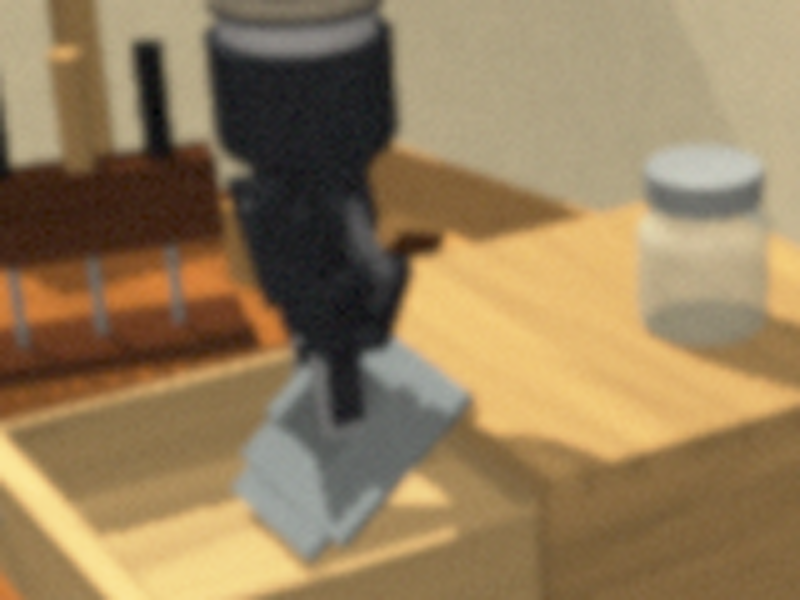

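New corners: top edge right (470,398), shoulders (343,545) and (246,462), lip (312,558) and (235,490).

```bash
python3 - <<'E'
from h import *
g=lambda x,y:(200+x/5,100+y/5)
pts=[((50,-50,5),g(470,398)),((-36,-50,5),g(343,545)),((-50,-39,4),g(312,558)),((-50,39,4),g(235,490)),((-36,50,5),g(246,462))]
s=manip.sense()
x,e,r,t=gripfit("side",pts,s["tcp_pos"],-3.5);print(x,np.round(e,1),"lip",r.apply([-.05,0,0])+t,"top",r.apply([.05,0,0])+t)
P=cloud("side",np.load("pics/side10.npy"))
A=[]
for (a,b) in [(440,405),(400,440),(350,510),(300,530),(260,460),(330,540),(420,430),(380,470),(360,490),(280,440),(280,500),(250,480)]:
    u,v=int(200+a/5),int(100+b/5);p=P[v,u];A.append(p);print(p.round(4), r.inv().apply(p-t).round(4))
A=np.array(A);c=A.mean(0);n=np.linalg.svd(A-c)[2][2];n*=np.sign(n[2]);print(n,"pitch",np.degrees(np.arctan2(-n[0],n[2])))
E
```

```text
[ 1.02181989e-02  2.51462855e-02  4.05466150e+01 -1.82615716e-05] [-0.1 -0.8 -0.3  0.9 -0.2  1.5 -0.1  0.6 -0.8 -0.7 -0.  -2.9  0.4] lip [0.54453029 0.25390031 0.0880577 ] top [0.62037629 0.24926137 0.15306435]
[0.6041 0.2077 0.1513] [ 0.0385 -0.0425  0.0076]
[0.5871 0.2142 0.1371] [ 0.0161 -0.037   0.0081]
[0.5575 0.2093 0.1149] [-0.0207 -0.0438  0.0102]
[0.5438 0.2307 0.1001] [-0.0416 -0.0232  0.0087]
[0.5557 0.2868 0.107 ] [-0.0308  0.0335  0.0084]
[0.5625 0.2393 0.0849] [-0.0378 -0.0135 -0.0146]
[0.5923 0.2056 0.1439] [ 0.0247 -0.0453  0.0095]
[0.5751 0.2122 0.1273] [ 0.0007 -0.0398  0.0083]
[0.5659 0.2145 0.1196] [-0.0114 -0.038   0.0085]
[0.566  0.2854 0.1144] [-0.0181  0.0328  0.0074]
[0.5486 0.2567 0.102 ] [-0.038  0.003  0.008]
[0.5479 0.2829 0.101 ] [-0.0404  0.0291  0.0088]
[-0.7233213   0.00186965  0.69050909] pitch 46.32948293177295
```

The cover is pitched at about 40°, which suits insertion. Now measuring the hatch from the stored undisturbed images.

```bash
python3 - <<'E'
from h import *
P=cloud("top",np.load("pics/top0.npy"))
yaw=np.radians(-1.55);X=np.array([np.cos(yaw),np.sin(yaw),0]);Y=np.array([-X[1],X[0],0])
def px(x,y):return 365+x/4,110+y/4
def reg(x0,y0,x1,y1):
    u0,v0=px(x0,y0);u1,v1=px(x1,y1);return P[int(v0):int(v1)+1,int(u0):int(u1)+1].reshape(-1,3)
S={'leftpanel':reg(70,400,180,600),'rightpanel':reg(440,420,530,600),'ledge':reg(175,635,410,675),'seatbot':reg(215,595,380,608),'seatR':reg(390,440,408,600),'upper':reg(215,400,415,425),'flat':reg(80,270,540,370)}
for k,q in S.items():
    a,b=q@X,q[:,2]
    A=np.c_[a,q@Y,np.ones(len(a))]
    w=np.ones(len(a),bool)
    for _ in range(4):
        c=np.linalg.lstsq(A[w],b[w],rcond=None)[0];e=b-A@c;w=abs(e)<2.5*e[w].std()
    print(k,len(q),"slope deg",np.degrees(np.arctan(c[0])).round(2),"ycoef",c[1].round(3),"z at cx=.57,cy=-.23: ",(c@[.57,-.23,1]).round(4),"std",e[w].std().round(4),'n',w.sum())
    # fixed slope 25
    off=np.median(b*np.cos(np.radians(25))-a*np.sin(np.radians(25)));print("   normal offset n.p for 25deg",off.round(4))
E
```

```text
leftpanel 1479 slope deg 24.92 ycoef 0.006 z at cx=.57,cy=-.23:  0.0996 std 0.002 n 1439
   normal offset n.p for 25deg -0.1502
rightpanel 1058 slope deg 24.72 ycoef 0.011 z at cx=.57,cy=-.23:  0.101 std 0.002 n 1045
   normal offset n.p for 25deg -0.1502
ledge 660 slope deg 23.43 ycoef -0.002 z at cx=.57,cy=-.23:  0.1084 std 0.0019 n 641
   normal offset n.p for 25deg -0.1411
seatbot 215 slope deg 24.79 ycoef 0.002 z at cx=.57,cy=-.23:  0.0934 std 0.0019 n 208
   normal offset n.p for 25deg -0.156
seatR 246 slope deg 23.36 ycoef -0.075 z at cx=.57,cy=-.23:  0.0911 std 0.0027 n 244
   normal offset n.p for 25deg -0.156
upper 357 slope deg 21.61 ycoef 0.001 z at cx=.57,cy=-.23:  0.1084 std 0.0018 n 349
   normal offset n.p for 25deg -0.1461
flat 3016 slope deg -0.15 ycoef 0.002 z at cx=.57,cy=-.23:  0.1341 std 0.0018 n 2946
   normal offset n.p for 25deg -0.1616
```

```bash
python3 - <<'E'
from h import *
yaw=np.radians(-1.55);th=np.radians(25)
Rz=R.from_euler('Z',-1.55,degrees=True).as_matrix()
n=Rz@[-np.sin(th),0,np.cos(th)];ex=Rz@[np.cos(th),0,np.sin(th)];ey=Rz@[0,1,0]
f,cx,cy,T=K("top")
def hit(x,y,off):
    u,v=365+x/4,110+y/4
    d=T[:3,:3]@np.array([(u-cx)/f,(v-cy)/f,1]);o=T[:3,3];return o+d*(off-o@n)/(d@n)
n0=-.1556
for name,x,y,h in [('ledgeL',163,619,.015),('ledgeR',434,627,.015),('ledgeL low',160,682,.015),('ledgeR low',420,693,.015),('rimL',205,434,.010),('rimR',418,438,.010),('cheekL',190,600,.006),('cheekL2',203,400,.006),('cheekR',402,605,.006),('cheekR2',424,420,.006)]:
    p=hit(x,y,n0+h);print(name,p.round(4),'s',(p@ex).round(4),'y',(p@ey).round(4))
print(ex,ey,n)
E
```

```text
ledgeL [ 0.5233 -0.1738  0.091 ] s 0.5168 y -0.1596
ledgeR [ 0.5194 -0.3056  0.0908] s 0.5164 y -0.2914
ledgeL low [ 0.4932 -0.1738  0.0769] s 0.4836 y -0.1604
ledgeR low [ 0.4878 -0.3017  0.0761] s 0.4815 y -0.2883
rimL [ 0.6091 -0.1902  0.1257] s 0.6096 y -0.1737
rimR [ 0.6071 -0.2913  0.126 ] s 0.6104 y -0.2748
cheekL [ 0.533  -0.1879  0.0857] s 0.5237 y -0.1734
cheekL2 [ 0.625  -0.1891  0.1287] s 0.6253 y -0.1721
cheekR [ 0.5305 -0.2915  0.0859] s 0.524 y -0.2771
cheekR2 [ 0.6158 -0.2945  0.1257] s 0.6182 y -0.2777
[ 0.90597617 -0.02451499  0.42261826] [0.0270493 0.9996341 0.       ] [-0.42246363  0.01143153  0.90630779]
```

Hatch origin is about (0.5645, −0.2402, 0.0945), yaw −1.55°, slope 25°. The seat, cheek, ledge and rim planes agree with the given heights. Carrying the cover up and across.

{"fn": "move_arm", "kwargs": {
  "deltas": [
    [0, 0, -0.04, 0, 0],
    [0, 0, -0.1, 0, 0],
    [0, 0, -0.18, 0, 0],
    [0, 0, -0.27, 0, 0],
    [0, 0.05, -0.32, 0, 0],
    [0, 0.14, -0.32, 0, 0],
    [0, 0.24, -0.32, -0.07, 0],
    [0, 0.34, -0.32, -0.07, 0]
  ]
}}

```text
t: 14.13
tcp_pos: [0.5637, 0.1152, 0.272]
tool_rot: [1.0, -0.011, 0.0, 0.0]
force: [0.2, -0.8, -3.0]
finger_gap: 0.137
```

```bash
python3 -c "
from h import *
go([.551,-.240,.25],-91.55)"
```

```text
jawyaw -91.29950199757897 units [-0.0116  0.8885  0.0551] twist 0.008744029823831243 t 14.1333 F [ 0.2 -0.8 -3. ]
```

{"fn": "move_arm", "kwargs": {
  "deltas": [
    [-0.002, 0.1, 0, 0, 0],
    [-0.004, 0.2, 0, 0, 0],
    [-0.006, 0.3, 0, 0, 0],
    [-0.008, 0.4, 0, 0, 0],
    [-0.01, 0.5, 0, 0, 0],
    [-0.01, 0.6, 0.01, 0, 0],
    [-0.01, 0.69, 0.02, 0, 0],
    [-0.01, 0.78, 0.03, 0, 0]
  ]
}}

```text
t: 14.8
tcp_pos: [0.5515, -0.1976, 0.2593]
tool_rot: [1.0, -0.013, -0.0, -0.0]
force: [0.3, -0.2, -1.8]
finger_gap: 0.132
```

```bash
python3 -c "
from h import *
go([.551,-.240,.18],-91.55)"
```

```text
jawyaw -91.52172312766831 units [0.0016 0.1061 0.1981] twist 0.0009870490487080743 t 14.8 F [ 0.3 -0.2 -1.8]
```

{"fn": "move_arm", "kwargs": {
  "deltas": [
    [0.001, 0.06, 0.03, 0, 0],
    [0.001, 0.09, 0.08, 0, 0],
    [0.001, 0.104, 0.13, 0, 0],
    [0.001, 0.104, 0.17, 0, 0],
    [0.001, 0.104, 0.19, 0, 0],
    [0.001, 0.104, 0.198, 0, 0],
    [0.001, 0.104, 0.198, 0, 0],
    [0.001, 0.104, 0.198, 0, 0]
  ]
}}

```text
t: 15.47
tcp_pos: [0.5522, -0.2374, 0.181]
tool_rot: [1.0, -0.013, 0.001, 0.0]
force: [0.7, 0.1, -2.6]
finger_gap: 0.134
```

```bash
python3 -c "
from h import *
go([.551,-.240,.18],-91.55)
snap('side','11');snap('top','11');crop('side','11',330,180,530,340,4);crop('top','11',365,170,515,290,5)"
```

```text
jawyaw -91.4589534345187 units [-0.0028  0.0066  0.0026] twist 0.003178124680562337 t 15.4667 F [ 0.7  0.1 -2.6]
```

View pics/side11_c330_180.png

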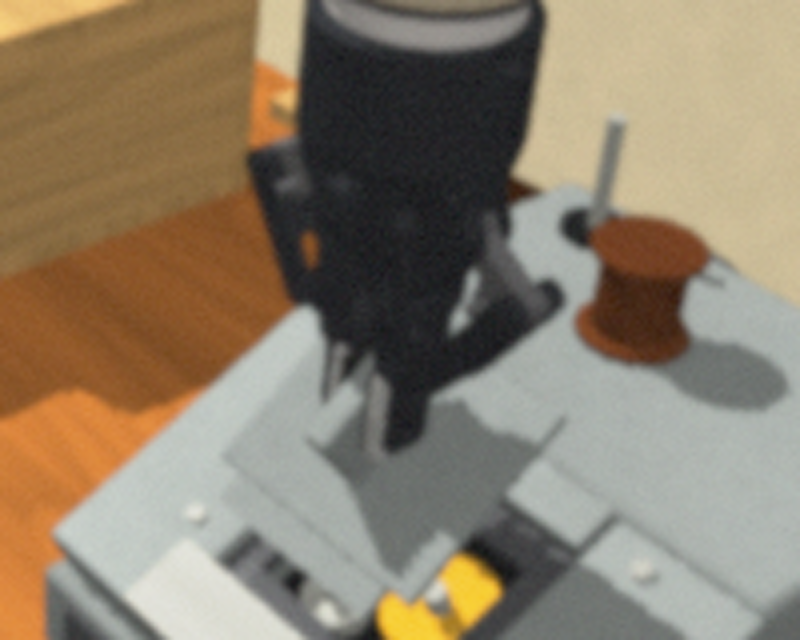

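View pics/top11_c365_170.png

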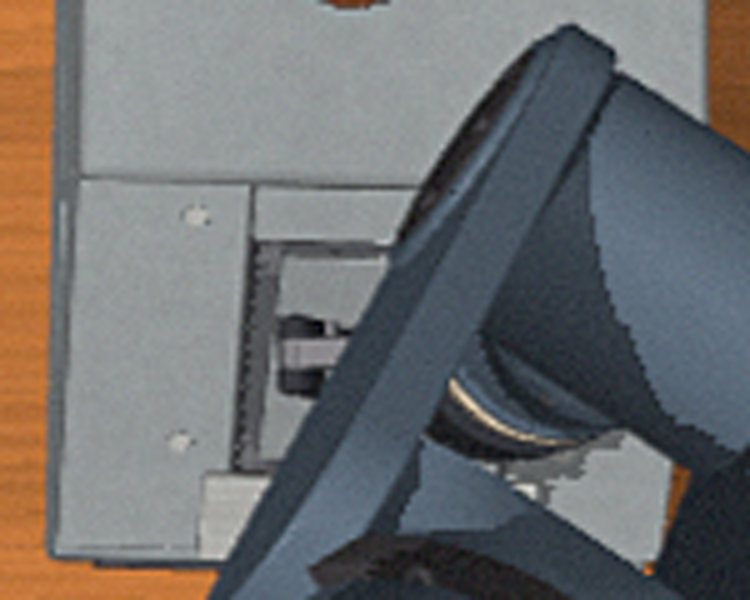

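```bash
python3 -c "
import cv2
p=cv2.imread('pics/side11.png')[270:345,375:475]
p=cv2.convertScaleAbs(p,alpha=1.7,beta=-90)
cv2.imwrite('pics/s11z.png',cv2.resize(p,None,fx=8,fy=8,interpolation=cv2.INTER_CUBIC))"
```

```text
(no output)
```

View pics/s11z.png

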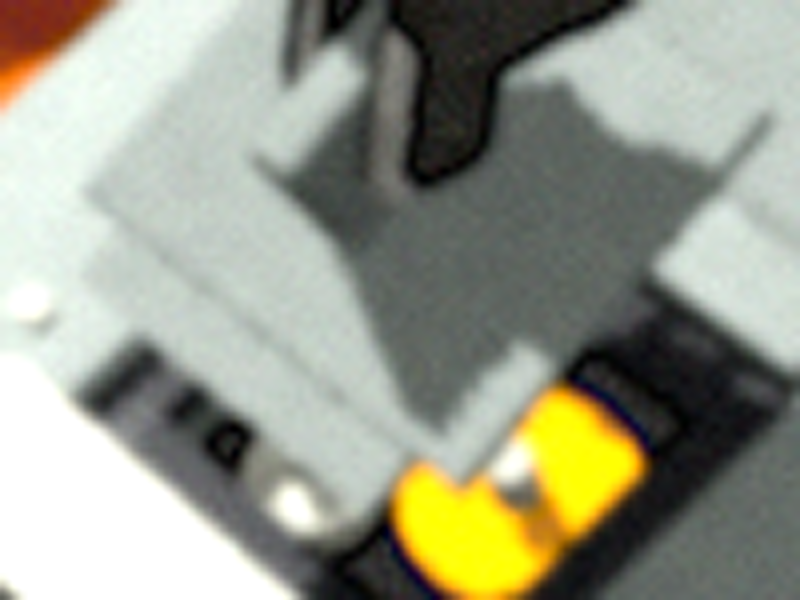

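Zoom readings (8x, offset 375,270): shoulders (88,188) and (460,478), top-right corner (770,115), lip end (85,278) and (355,520), rib foot (255,153).

```bash
cat > hp.py <<'E'
from h import *
RH=R.from_euler('ZYX',[-1.55,-25,0],degrees=True);OH=np.array([.5645,-.2402,.0945])
toH=lambda p:RH.inv().apply(np.asarray(p)-OH)
frH=lambda p:RH.apply(p)+OH
E
python3 - <<'E'
from hp import *
g=lambda x,y:(375+x/8,270+y/8)
pts=[((-36,50,5),g(88,188)),((-36,-50,5),g(460,478)),((50,-50,5),g(770,115)),((-50,39,4),g(85,278)),((-50,-39,4),g(355,520)),((-14,6,5),g(255,153))]
s=manip.sense();print(s["tcp_pos"])
for w in (pts,pts[:3]+pts[5:]):
    x,e,r,t=gripfit("side",w,s["tcp_pos"],-1.5);print(x,np.round(e,1))
    lip=r.apply([-.05,0,0])+t;top=r.apply([.05,0,0])+t
    print("lip",lip,"lipH",toH(lip).round(4),"topH",toH(top).round(4),"lip-tcp",lip-s["tcp_pos"])
    x,e,r,t=coverfit("side",w,[.55,-.24,.15,-1.5,40,0],yaw=-1.5)[0:3]+(None,);print(x,np.round(e,1)); t=x[:3];print("free: lipH",toH(r.apply([-.05,0,0])+t),"topH",toH(r.apply([.05,0,0])+t),"tcp in c",r.inv().apply(s["tcp_pos"]-t))
# check: project hatch features into side image0
for n,p in dict(ledgeL=[-.041,.065,.015],ledgeR=[-.041,-.065,.015],lowL=[-.077,.065,.015],rimL=[.053,.053,.01],rimR=[.053,-.053,.01]).items(): print(n,proj("side",frH(p)).round(1),proj("top",frH(p)).round(1))
P=cloud("side",np.load("pics/side11.npy"))
A=[]
for (a,b) in [(150,180),(200,200),(300,250),(400,300),(450,250),(550,250),(600,200),(430,400),(500,150),(650,200),(250,280),(330,340),(160,250)]:
    u,v=int(round(375+a/8)),int(round(270+b/8));A.append(P[v-1:v+2,u-1:u+2].reshape(-1,3).mean(0));
A=np.array(A);c=A.mean(0);n=np.linalg.svd(A-c)[2][2];n*=np.sign(n[2]);print(n,"pitch",np.degrees(np.arctan2(-n[0],n[2])),(A-c)@n)
rr=R.from_euler('ZYX',[-1.5,-np.degrees(np.arctan2(-n[0],n[2])),0],degrees=True)
print("TCP above outer face",(s["tcp_pos"]-c)@n)
E
```

```text
[ 0.55247211 -0.23760019  0.18154398]
[ 9.36111391e-03  1.98986902e-02  3.99180304e+01 -6.41493583e-04] [-1.6 -0.9 -1.4  0.4 -1.5 -2.5 -2.  -1.   0.2 -1.4  6.3  7.4 -0.6 -3.2
 -1.4]
lip [ 0.51974114 -0.23610138  0.12819092] lipH [-0.0264  0.0029  0.0495] topH [0.0702 0.003  0.0752] lip-tcp [-0.03273096  0.0014988  -0.05335306]
[ 0.55722853 -0.2376201   0.16201284 -2.01810187 41.00008345  1.24683898] [-1.8 -1.6 -1.3  0.4 -1.4 -2.7 -2.1 -1.6  0.3 -1.4  6.3  7.   0.4 -0.5]
free: lipH [-0.02618079  0.00269056  0.05050637] topH [0.06994306 0.00207398 0.07807131] tcp in c [0.00922559 0.00024105 0.01785833]
[ 8.15156857e-03  1.91696377e-02  3.57122554e+01 -6.21623031e-04] [-2.7 -2.  -2.4 -0.6 -0.9 -1.9  5.8  6.7 -0.6 -3.6 -1.6]
lip [ 0.51647365 -0.2360357   0.13203509] lipH [-0.0277  0.0029  0.0544] topH [0.0705 0.0029 0.0729] lip-tcp [-0.03599845  0.00156449 -0.04950889]
[ 0.55938785 -0.23483794  0.15984714 -1.44192893 35.87264055  1.96125461] [-2.9 -3.  -1.9 -1.  -0.9 -2.   5.8  6.1  0.7  0.1]
free: lipH [-0.02624842  0.0051454   0.05201425] topH [0.07195634 0.00529824 0.07087697] tcp in c [ 0.00716815 -0.00219472  0.02167975]
ledgeL [374.7 314.4] [405.9 265. ]
ledgeR [433.  365.2] [472.7 266.8]
lowL [358.2 329.6] [404.6 282.1]
rimL [422.1 281.4] [415.3 218.2]
rimR [472.4 317.7] [471.1 219.6]
[0.21532116 0.54296608 0.81168013] pitch -14.857127585857816 [ 0.01533193  0.01029005  0.0005287  -0.01008593 -0.00161874 -0.00300626
  0.00404379 -0.02604723  0.01357045  0.01307409 -0.00413231 -0.01457736
  0.00262883]
TCP above outer face 0.02618499948650639
```

```bash
python3 - <<'E'
from hp import *
d=np.load("pics/side11.npy");P=cloud("side",d)
for (a,b) in [(150,180),(200,200),(300,250),(400,300),(450,250),(550,250),(600,200),(430,400),(520,150),(650,200),(250,280),(330,340),(160,250),(300,430),(40,380),(720,400)]:
    u,v=int(round(375+a/8)),int(round(270+b/8));print((a,b),d[v,u].round(4),toH(P[v,u]).round(4))
g=lambda x,y:(375+x/8,270+y/8)
pts=[((-36,50,5),g(88,188)),((-36,-50,5),g(460,478)),((50,-50,5),g(770,115)),((-50,39,4),g(85,278)),((-50,-39,4),g(355,520))]
s=manip.sense()
x,e,r,t=gripfit("side",pts,s["tcp_pos"],-1.5);print(x,np.round(e,1))
lip=r.apply([-.05,0,0])+t;print(toH(lip),toH(r.apply([.05,0,0])+t))
x,e,r=coverfit("side",pts,[.55,-.24,.15,-1.5,40,0],yaw=-1.5);t=x[:3];print(x,np.round(e,1),toH(r.apply([-.05,0,0])+t),toH(r.apply([.05,0,0])+t),r.inv().apply(s["tcp_pos"]-t))
E
```

```text
(150, 180) 0.7317 [-0.0048  0.0397  0.0607]
(200, 200) 0.7248 [-0.0026  0.0287  0.0604]
(300, 250) 0.7113 [0.0016 0.0071 0.0598]
(400, 300) 0.6938 [ 0.0048 -0.0174  0.0617]
(450, 250) 0.6937 [ 0.0175 -0.0178  0.065 ]
(550, 250) 0.6832 [ 0.0283 -0.0336  0.0675]
(600, 200) 0.6829 [ 0.0399 -0.0348  0.07  ]
(430, 400) 0.6829 [-0.0047 -0.0339  0.0586]
(520, 150) 0.6971 [ 0.0392 -0.0156  0.0682]
(650, 200) 0.6792 [ 0.045  -0.0414  0.0702]
(250, 280) 0.7108 [-0.0088  0.0092  0.0597]
(330, 340) 0.6988 [-0.0073 -0.0101  0.0584]
(160, 250) 0.724 [-0.0141  0.0284  0.0581]
(300, 430) 0.6939 [-0.0238 -0.0171  0.054 ]
(40, 380) 0.767 [-0.0396  0.0536  0.0143]
(720, 400) 0.7278 [ 0.0465 -0.0426  0.0004]
[ 9.46587205e-03  2.42409831e-02  3.89354169e+01 -1.07516809e-04] [-0.5  0.3 -0.4  1.6 -0.2 -0.7 -1.   0.2  1.2 -0.2 -0.1 -3.2  0.1]
[-0.02605217  0.00235396  0.04615117] [0.07100458 0.00242184 0.07023399]
[ 0.56490378 -0.2348002   0.15204348 -1.67805377 36.8618292  -0.85190259] [ 0.1  0.2 -0.6  0.9 -0.  -0.1 -0.5 -0.1  0.9 -1.  -0.3 -0.2] [-0.02437985  0.00549815  0.0417656 ] [0.07348458 0.00531934 0.0623209 ] [ 0.00782045 -0.0036235   0.03095766]
```

```bash
python3 - <<'E'
from hp import *
s=manip.sense();print(toH(s["tcp_pos"]))
f,cx,cy,T=K("top")
n=RH.apply([0,0,1])
for (a,b,h) in [(275,255,.076),(262,465,.058),(277,280,.074)]:
    u,v=365+a/5,170+b/5;d=T[:3,:3]@np.array([(u-cx)/f,(v-cy)/f,1]);o=T[:3,3];p=o+d*((OH@n+h)-o@n)/(d@n);print((u,v),toH(p).round(4))
P=cloud("top",np.load("pics/top11.npy"))
for a,b in [(330,280),(290,290),(285,430),(300,400),(275,440)]:
    print((a,b),toH(P[int(170+b/5),int(365+a/5)]).round(4))
E
```

```text
[0.02582566 0.00227352 0.0839997 ]
(420.0, 221.0) [0.0672 0.0548 0.076 ]
(417.4, 263.0) [-0.0198  0.0502  0.058 ]
(420.4, 226.0) [0.0573 0.053  0.074 ]
(330, 280) [0.0579 0.0342 0.0745]
(290, 290) [0.0524 0.0474 0.0699]
(285, 430) [-0.004   0.0436  0.0626]
(300, 400) [0.008  0.0391 0.0628]
(275, 440) [-0.0095  0.0463  0.0586]
```

```bash
python3 -c "
import cv2
p=cv2.imread('pics/top11.png')[210:270,405:455]
p=cv2.convertScaleAbs(p,alpha=1.5,beta=-40)
cv2.imwrite('pics/t11z.png',cv2.resize(p,None,fx=10,fy=10,interpolation=cv2.INTER_CUBIC))"
```

```text
(no output)
```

View pics/t11z.png

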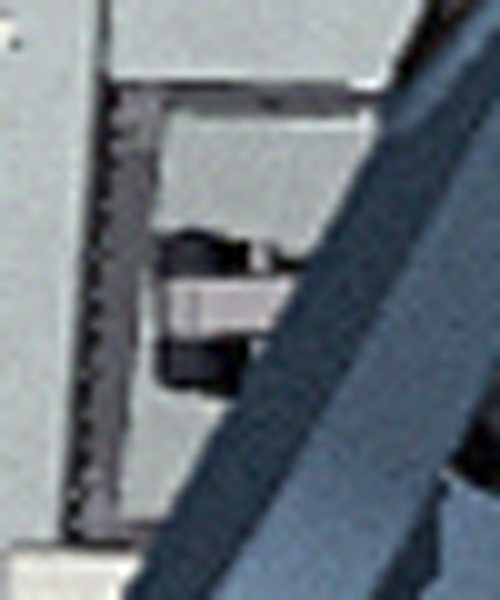

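Side and top views agree. The lip is at hatch (−25.5, +2.3, +48) mm, raised about 0.2–0.24 rad above the seat. Descending to just above the seat, up-slope of the ledge.

```bash
cat >> hp.py <<'E'
def dH(v):
    s=manip.sense();Rm=R.from_quat(s["tool_rot"]).as_matrix();return (Rm.T@RH.apply(v)/.4).round(4)
E
python3 -c "
from hp import *
print(dH([-.008,-.0023,-.02]),dH([-.008,-.0023,-.040]))"
```

```text
[0.0029 0.0057 0.0538] [0.0239 0.0057 0.0991]
```

{"fn": "move_arm", "kwargs": {
  "deltas": [
    [0, 0.006, 0.015, 0, 0],
    [0, 0.006, 0.03, 0, 0],
    [0.002, 0.006, 0.045, 0, 0],
    [0.006, 0.006, 0.06, 0, 0],
    [0.013, 0.006, 0.075, 0, 0],
    [0.019, 0.006, 0.088, 0, 0],
    [0.024, 0.006, 0.099, 0, 0],
    [0.024, 0.006, 0.099, 0, 0]
  ]
}}

```text
t: 16.23
tcp_pos: [0.5612, -0.24, 0.1393]
tool_rot: [1.0, -0.013, -0.001, -0.0]
force: [0.1, -0.9, -2.4]
finger_gap: 0.138
```

```bash
python3 -c "
from hp import *
s=manip.sense();print(s['tcp_pos'],s['force'],toH(s['tcp_pos']))
snap('side','12');snap('top','12')
p=cv2.imread('pics/side12.png')[265:365,355:485]
p=cv2.convertScaleAbs(p,alpha=1.5,beta=-60)
cv2.imwrite('pics/s12z.png',cv2.resize(p,None,fx=6,fy=6,interpolation=cv2.INTER_CUBIC))
p=cv2.imread('pics/top12.png')[210:290,395:475]
cv2.imwrite('pics/t12z.png',cv2.resize(p,None,fx=7,fy=7,interpolation=cv2.INTER_CUBIC))"
```

```text
[ 0.56123697 -0.2399706   0.13932151] [ 0.05141839 -0.89220789 -2.40964659] [0.01598054 0.00014106 0.04200322]
```

View pics/s12z.png

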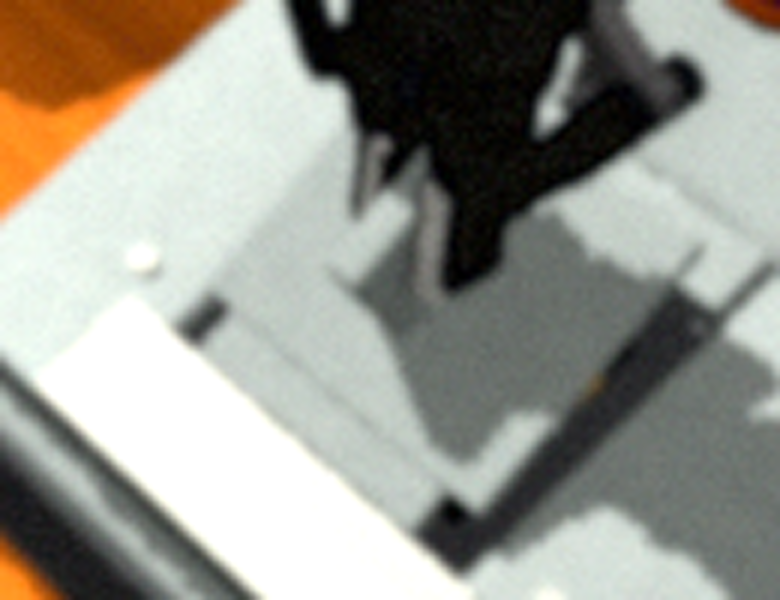

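View pics/t12z.png

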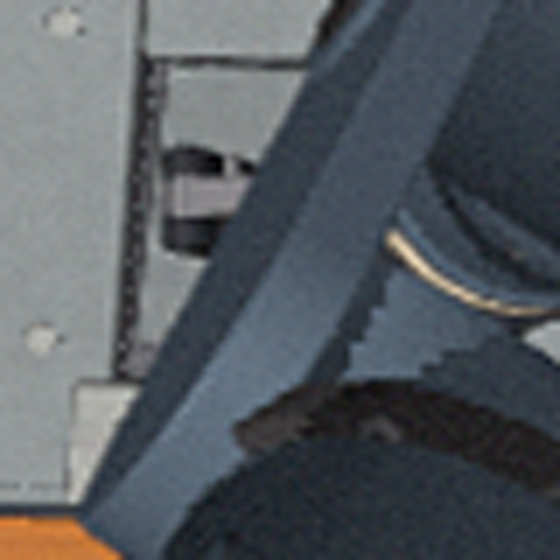

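The lip sits in the recess just up-slope of the ledge edge, and the cover is centred between the cheeks. Lowering the last few mm, then sliding down-slope into the slot.

```bash
python3 -c "
from hp import *
for v in ([0,0,-.005],[-.005,0,-.005],[-.010,0,-.005],[-.014,0,-.005]):print(dH(v))"
```

```text
[0.0053 0.     0.0113]
[-0.006  -0.      0.0166]
[-0.0174 -0.      0.0219]
[-0.0264 -0.      0.0261]
```

{"fn": "move_arm", "kwargs": {
  "deltas": [
    [0.003, 0, 0.006, 0, 0],
    [0.005, 0, 0.011, 0, 0],
    [0.005, 0, 0.011, 0, 0],
    [-0.006, 0, 0.0165, 0, 0],
    [-0.0175, 0, 0.022, 0, 0],
    [-0.026, 0, 0.026, 0, 0],
    [-0.026, 0, 0.026, 0, 0],
    [-0.026, 0, 0.026, 0, 0]
  ]
}}

```text
t: 17.0
tcp_pos: [0.5516, -0.2405, 0.1301]
tool_rot: [1.0, -0.013, 0.001, 0.0]
force: [4.7, -1.8, -8.1]
finger_gap: 0.137
```

```bash
python3 -c "
from hp import *
s=manip.sense();print(s['tcp_pos'],s['force'],toH(s['tcp_pos']))
snap('side','13')
p=cv2.imread('pics/side13.png')[265:365,355:485]
p=cv2.convertScaleAbs(p,alpha=1.5,beta=-60)
cv2.imwrite('pics/s13z.png',cv2.resize(p,None,fx=6,fy=6,interpolation=cv2.INTER_CUBIC))"
```

```text
[ 0.55156702 -0.24045722  0.13013244] [ 4.71090151 -1.82384212 -8.08296684] [ 0.00334826 -0.00060695  0.03775473]
```

View pics/s13z.png

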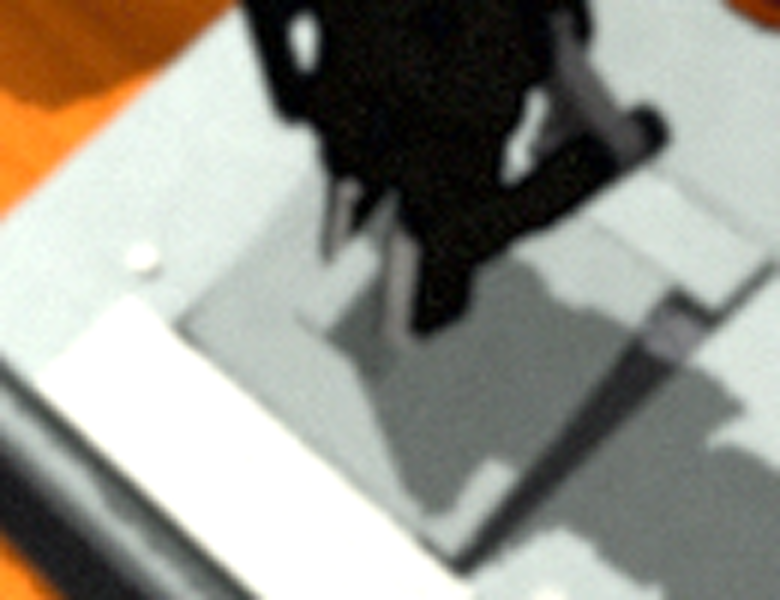

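The lip has disappeared under the ledge; TCP travel matches the slot depth and the contact forces are only a few N. Swinging the top edge down along an arc about the lip.

```bash
python3 -c "
from hp import *
for v in ([.0022,0,-.0035],[.0042,0,-.0067],[.006,0,-.0105],[.0072,0,-.0138],[.0075,0,-.0155]):print(dH(v))"
```

```text
[ 0.0087 -0.      0.0056]
[ 0.0166 -0.      0.0108]
[ 0.0247 -0.      0.0175]
[ 0.0308 -0.      0.0237]
[ 0.0333 -0.      0.0273]
```

{"fn": "move_arm", "kwargs": {
  "deltas": [
    [0.0045, 0, 0.0028, 0, 0],
    [0.009, 0, 0.0056, 0, 0],
    [0.013, 0, 0.008, 0, 0],
    [0.0165, 0, 0.011, 0, 0],
    [0.0205, 0, 0.014, 0, 0],
    [0.0245, 0, 0.0175, 0, 0],
    [0.0245, 0, 0.0175, 0, 0],
    [0.0245, 0, 0.0175, 0, 0]
  ]
}}

```text
t: 17.72
tcp_pos: [0.5604, -0.2397, 0.1233]
tool_rot: [1.0, -0.013, -0.0, -0.0]
force: [-1.0, 2.1, 2.7]
finger_gap: 0.135
```

```bash
python3 -c "
from hp import *
s=manip.sense();print(s['tcp_pos'],s['force'],toH(s['tcp_pos']))
snap('side','14')
p=cv2.imread('pics/side14.png')[265:365,355:485]
p=cv2.convertScaleAbs(p,alpha=1.5,beta=-60)
cv2.imwrite('pics/s14z.png',cv2.resize(p,None,fx=6,fy=6,interpolation=cv2.INTER_CUBIC))"
```

```text
[ 0.56042119 -0.23974918  0.1233452 ] [-1.04398614  2.09666572  2.66062474] [0.00848415 0.00034032 0.02787093]
```

View pics/s14z.png

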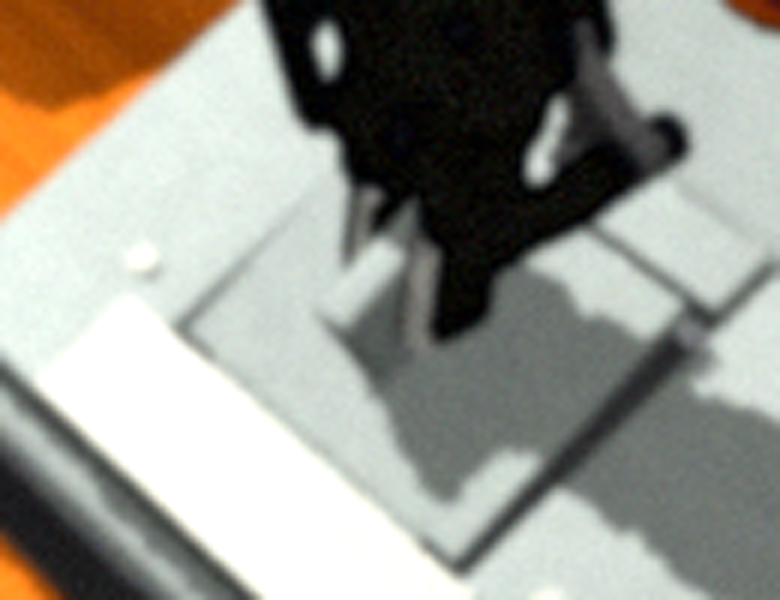

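Nearly shut: the cover's top edge is just short of the rim, and the forces are small. Swinging the remainder.

```bash
python3 -c "
from hp import *
for v in ([.0012,0,-.0025],[.0014,0,-.0045]):print(dH(v))"
```

```text
[0.0054 0.     0.0044]
[0.0079 0.     0.0087]
```

{"fn": "move_arm", "kwargs": {
  "deltas": [
    [0.002, 0, 0.002, 0, 0],
    [0.004, 0, 0.0035, 0, 0],
    [0.0055, 0, 0.005, 0, 0],
    [0.0065, 0, 0.0065, 0, 0],
    [0.008, 0, 0.0085, 0, 0],
    [0.008, 0, 0.0085, 0, 0],
    [0.008, 0, 0.0085, 0, 0],
    [0.008, 0, 0.0085, 0, 0]
  ]
}}

```text
t: 18.43
tcp_pos: [0.5645, -0.2404, 0.1201]
tool_rot: [1.0, -0.013, 0.001, 0.0]
force: [-1.1, 2.6, 4.8]
finger_gap: 0.135
```

```bash
python3 -c "
from hp import *
s=manip.sense();print(s['tcp_pos'],s['force'],toH(s['tcp_pos']))
snap('side','15')
P=cloud('side',np.load('pics/side15.npy'))
for a,b in [(260,330),(400,460),(440,420),(560,330),(620,300),(480,300),(300,390)]: print((a,b),toH(P[int(265+b/6),int(355+a/6)]).round(4))
p=cv2.imread('pics/side15.png')[265:365,355:485]
p=cv2.convertScaleAbs(p,alpha=1.5,beta=-60)
cv2.imwrite('pics/s15z.png',cv2.resize(p,None,fx=6,fy=6,interpolation=cv2.INTER_CUBIC))"
```

```text
[ 0.5644513  -0.24038961  0.12009811] [-1.11617384  2.56539769  4.78217915] [ 0.01077876 -0.00019086  0.02321817]
(260, 330) [-0.0213  0.0336  0.006 ]
(400, 460) [-0.0235 -0.0207  0.007 ]
(440, 420) [-0.0095 -0.0217  0.0072]
(560, 330) [ 0.0279 -0.0274  0.0083]
(620, 300) [ 0.0431 -0.0339  0.0101]
(480, 300) [ 0.0146 -0.0195  0.0316]
(300, 390) [-0.0261  0.0126  0.0051]
```

View pics/s15z.png

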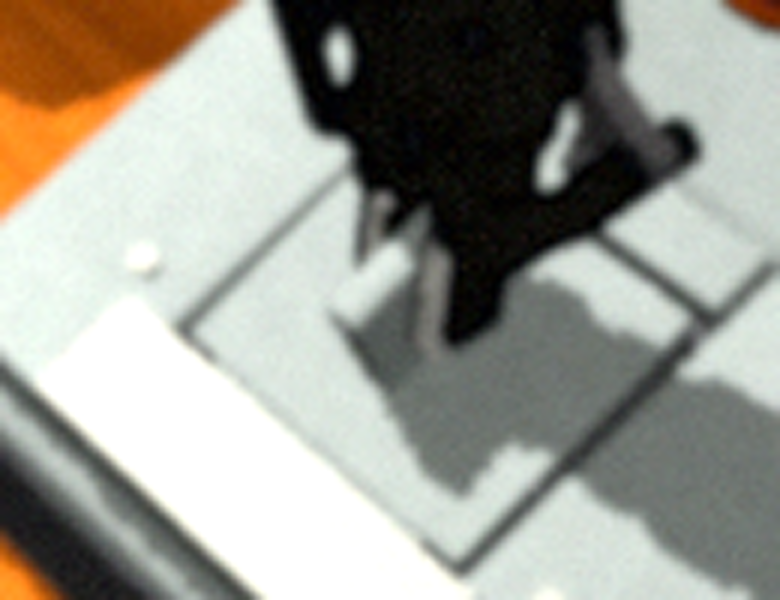

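About 3–4 mm remain at the top edge by depth. A little more.

{"fn": "move_arm", "kwargs": {
  "deltas": [
    [0.0015, 0, 0.002, 0, 0],
    [0.003, 0, 0.004, 0, 0],
    [0.0045, 0, 0.006, 0, 0],
    [0.006, 0, 0.008, 0, 0],
    [0.007, 0, 0.0095, 0, 0],
    [0.007, 0, 0.0095, 0, 0],
    [0.007, 0, 0.0095, 0, 0],
    [0.007, 0, 0.0095, 0, 0]
  ]
}}

```text
t: 19.15
tcp_pos: [0.5675, -0.241, 0.1167]
tool_rot: [1.0, -0.013, 0.001, 0.001]
force: [-0.6, 3.2, 5.5]
finger_gap: 0.134
```

```bash
python3 -c "
from hp import *
s=manip.sense();print(s['tcp_pos'],s['force'],toH(s['tcp_pos']))
snap('side','16')
P=cloud('side',np.load('pics/side16.npy'))
for a,b in [(260,330),(400,460),(440,420),(560,330),(620,300),(640,310),(300,390)]: print((a,b),toH(P[int(265+b/6),int(355+a/6)]).round(4))
p=cv2.imread('pics/side16.png')[265:365,355:485]
p=cv2.convertScaleAbs(p,alpha=1.5,beta=-60)
cv2.imwrite('pics/s16z.png',cv2.resize(p,None,fx=6,fy=6,interpolation=cv2.INTER_CUBIC))"
```

```text
[ 0.5675192  -0.24096952  0.11665783] [-0.63167551  3.20353578  5.51535442] [ 0.01211849 -0.00068757  0.01879751]
(260, 330) [-0.0212  0.0338  0.0056]
(400, 460) [-0.0233 -0.0202  0.006 ]
(440, 420) [-0.0093 -0.0211  0.0062]
(560, 330) [ 0.0298 -0.0241  0.0022]
(620, 300) [ 0.046  -0.0292  0.0013]
(640, 310) [ 0.0464 -0.0357  0.0048]
(300, 390) [-0.0259  0.0133  0.0039]
```

View pics/s16z.png

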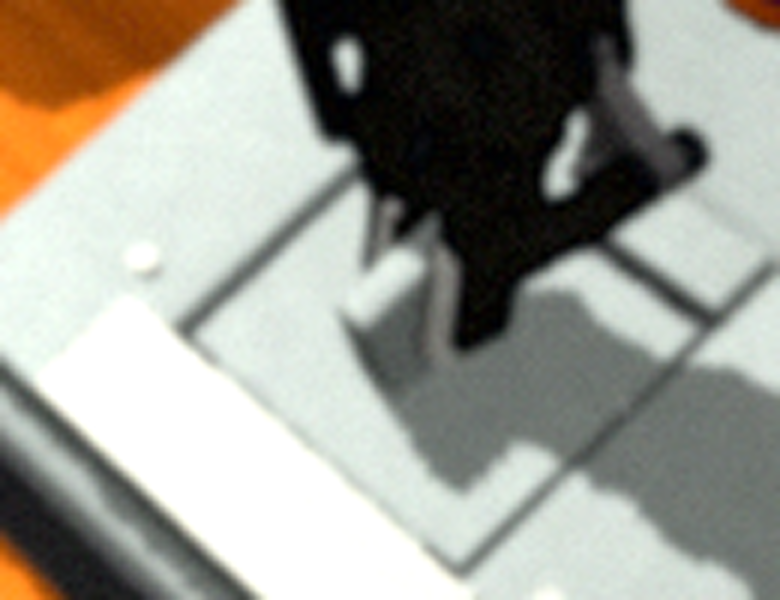

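The cover's outer face reads about 4–6 mm above the seat along its whole length (plate thickness is 5 mm), so it is down. Opening in place, then lifting straight up.

{"fn": "move_arm", "kwargs": {
  "deltas": [
    [0, 0, 0, 0, 15],
    [0, 0, 0, 0, 22],
    [0, 0, 0, 0, 32],
    [0, 0, 0, 0, 40],
    [0, 0, 0, 0, 40],
    [0, 0, -0.02, 0, 40],
    [0, 0, -0.06, 0, 40],
    [0, 0, -0.12, 0, 40]
  ]
}}

```text
t: 19.87
tcp_pos: [0.5653, -0.2396, 0.1629]
tool_rot: [1.0, -0.013, -0.002, -0.001]
force: [-0.2, -0.2, 0.2]
finger_gap: 0.396
```

{"fn": "move_arm", "kwargs": {
  "deltas": [
    [0, 0, -0.08, 0, 40],
    [0, 0, -0.16, 0, 40],
    [0, 0, -0.24, 0, 40],
    [-0.06, -0.05, -0.3, 0, 40],
    [-0.12, -0.15, -0.3, 0, 40],
    [-0.12, -0.25, -0.3, 0, 40],
    [-0.12, -0.35, -0.3, 0, 40],
    [-0.12, -0.45, -0.3, 0, 40]
  ]
}}

```text
t: 20.53
tcp_pos: [0.5226, -0.0579, 0.2852]
tool_rot: [1.0, -0.014, 0.001, 0.0]
force: [0.7, -0.9, -0.1]
finger_gap: 0.402
```

```bash
python3 -c "
from hp import *
s=manip.sense();print(s['tcp_pos'],s['force'])
snap('side','17');snap('top','17')
p=cv2.imread('pics/side17.png')[265:365,355:485]
p=cv2.convertScaleAbs(p,alpha=1.5,beta=-60)
cv2.imwrite('pics/s17z.png',cv2.resize(p,None,fx=6,fy=6,interpolation=cv2.INTER_CUBIC))
crop('top','17',365,110,515,290,4)"
```

```text
[ 0.52264707 -0.05785973  0.28520048] [ 0.67403698 -0.93012531 -0.13648404]
```

View pics/s17z.png

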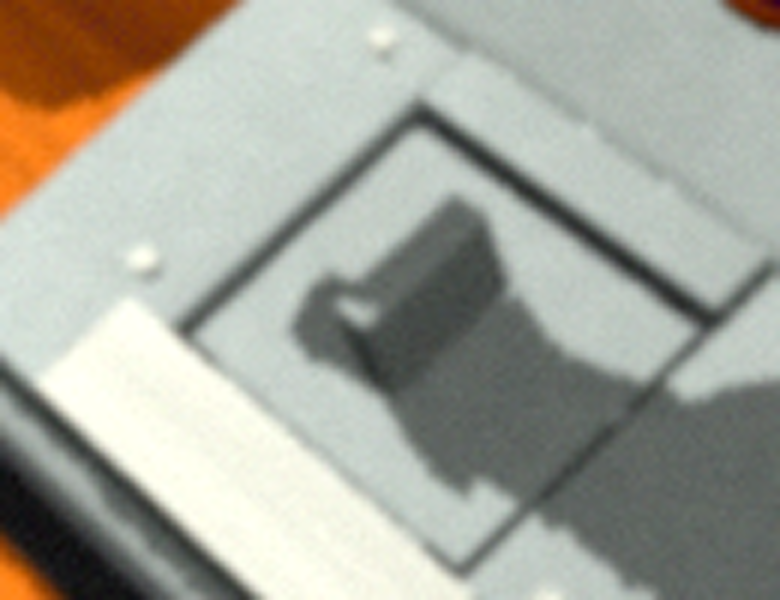

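View pics/top17.png

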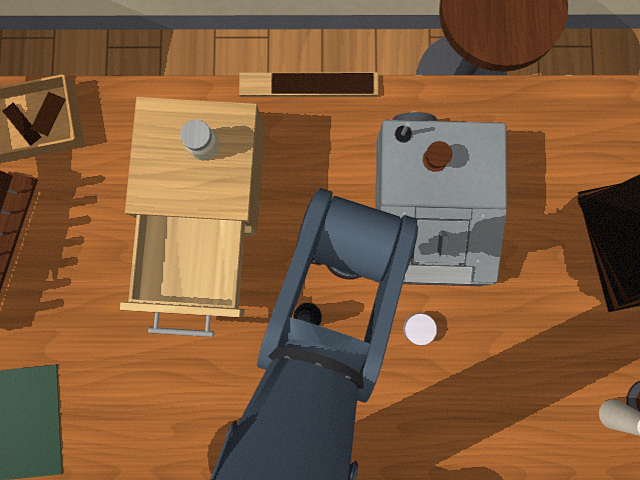

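The cover lies squarely in the recess with an even rim gap, and the lip is under the ledge. In the top view the cone, tin, jar and bobbin are at their original pixels. Checking flushness by depth.

```bash
python3 - <<'E'
from hp import *
from hp import *
for n in("side","top"):
    P=cloud(n,np.load(f"pics/{n}17.npy"));H=RH.inv().apply(P.reshape(-1,3)-OH)
    m=(H[:,0]>-.033)&(H[:,0]<.046)&(abs(H[:,1])<.046)&(abs(H[:,1])>.012)&(abs(H[:,2]-.005)<.012);q=H[m]
    A=np.c_[q[:,:2],np.ones(len(q))];c=np.linalg.lstsq(A,q[:,2],rcond=None)[0];print(n,len(q),"tilt x,y deg",np.degrees(np.arctan(c[:2])).round(2),"z0",c[2].round(4),"z top/bot",(c@[.046,0,1]).round(4),(c@[-.033,0,1]).round(4))
    m=(abs(H[:,0])<.05)&(abs(abs(H[:,1])-.075)<.008)&(abs(H[:,2])<.03);print(" panel z",np.median(H[m,2]).round(4))
E
```

```text
side 1749 tilt x,y deg [-0.02 -0.14] z0 0.004 z top/bot 0.004 0.0041
 panel z 0.0051
top 1331 tilt x,y deg [-0.15  0.01] z0 0.0044 z top/bot 0.0043 0.0045
 panel z 0.0053
```

```bash
python3 - <<'E'
import cv2
a=cv2.imread('pics/side0.png');b=cv2.imread('pics/side17.png')
cv2.imwrite('pics/cmp.png',cv2.resize(b,(640,480)))
E
```

```text
(no output)
```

View pics/cmp.png

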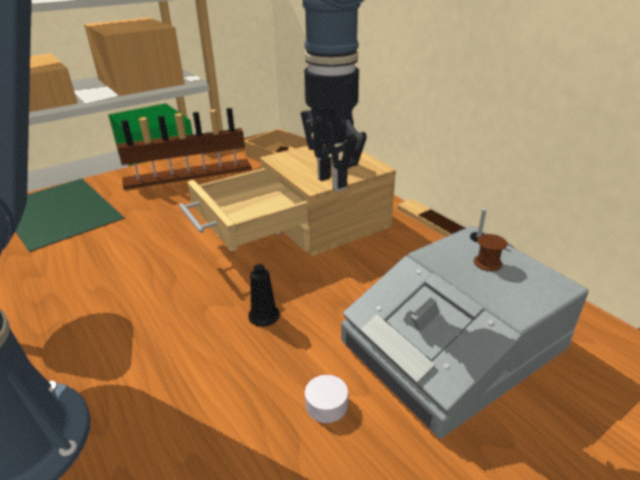

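The cover is flush in both cameras: tilt within 0.2°, and the face 1 mm below the cheeks, as designed. Handing in.

```bash
python3 -c "
from station import manip
s=manip.sense();print(s['t'],s['force'],abs(s['qd']).max());print(manip.sign_off())"
```

```text
20.6333 [-0.18376748 -0.49317929 -0.13003416] 0.0792392413598509
the job is handed in; nothing more can be done
None
```

The cover is shut and flush in the hatch, with its lip under the ledge, and I handed the job in at 20.6 s. The gripper is open and clear of everything.

1. **Drawer:** The first pull reached the stop, but the drawer slid back about 10 mm as I released it. I gripped it again, pulled it to the stop and let go without load. After that, 159 mm of the inside was visible, which matches the figure given for fully out. It was still out in the last pictures.
2. **Cover:** The tool cannot tilt, so I pitched the cover to about 40° in the grip by pressing its top end lightly (about 8–10 N) on the front edge of the cabinet top. I then slid the lip under the ledge, swung the top edge down along an arc and let go.

**Last checks:**
- **Flushness:** Both cameras show the cover within 0.2° of the seat, with its face about 1 mm below the cheeks, as the given sizes imply.
- **Bystanders:** The cone, jar, tin and bobbin look unmoved in the final pictures. I judged this by eye and did not measure it.
- **Disagreements:** While I was lining up the insertion, the estimates of the cover's position and angle in the grip differed by about 3 mm and 2–3°. One plane fit also gave a nonsense angle. I dropped that fit and went by the other measurements and the contact forces.

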